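# Load the stone-setting press and start its timer

## Task

Get the small press that holds a glued stone in its setting ready and running: fit the loose battery cell in the timer's bay, flat end against the spring contact and the banded end pressed down until it is held under the lip, and slide every slotted steel weight lying on the bench fully home onto the weight hanger, lying flat, with the slots staggered all round so that no two of them point the same way. When the cell is in and all weights are hung and let go, twist the timer's red start key clockwise to its stop and let it spring back. Leave the other things on the bench where they are.

Things in the scene. Friction and masses are not known exactly. Their poses are not given: they have to be found in the camera images.
- w1: slotted steel weight, 100 g, may be absent: disc 52 mm across, 8 mm thick, with two side flats 44 mm apart to grip and a radial slot 11 mm wide, open at the rim, ending 5.5 mm past the centre. Both faces alike. Origin: centre of its underside as it lies at the start; z up; x from the centre out through the open slot end; flats face +y and -y
- w1_slot (a point): point in the slot of this weight, 22 mm from its centre towards the open end, at half thickness
- w2: slotted steel weight, 100 g, may be absent: disc 52 mm across, 8 mm thick, with two side flats 44 mm apart to grip and a radial slot 11 mm wide, open at the rim, ending 5.5 mm past the centre. Both faces alike. Origin: centre of its underside as it lies at the start; z up; x from the centre out through the open slot end; flats face +y and -y
- w2_slot (a point): point in the slot of this weight, 22 mm from its centre towards the open end, at half thickness
- w3: slotted steel weight, 100 g, may be absent: disc 52 mm across, 8 mm thick, with two side flats 44 mm apart to grip and a radial slot 11 mm wide, open at the rim, ending 5.5 mm past the centre. Both faces alike. Origin: centre of its underside as it lies at the start; z up; x from the centre out through the open slot end; flats face +y and -y
- w3_slot (a point): point in the slot of this weight, 22 mm from its centre towards the open end, at half thickness
- w4: slotted steel weight, 100 g, may be absent: disc 52 mm across, 8 mm thick, with two side flats 44 mm apart to grip and a radial slot 11 mm wide, open at the rim, ending 5.5 mm past the centre. Both faces alike. Origin: centre of its underside as it lies at the start; z up; x from the centre out through the open slot end; flats face +y and -y
- w4_slot (a point): point in the slot of this weight, 22 mm from its centre towards the open end, at half thickness
- w5: slotted steel weight, 100 g, may be absent: disc 52 mm across, 8 mm thick, with two side flats 44 mm apart to grip and a radial slot 11 mm wide, open at the rim, ending 5.5 mm past the centre. Both faces alike. Origin: centre of its underside as it lies at the start; z up; x from the centre out through the open slot end; flats face +y and -y
- w5_slot (a point): point in the slot of this weight, 22 mm from its centre towards the open end, at half thickness
- seat (a point): centre of the top face of the level weight-hanger plate (54 mm across), about 114 mm above the bench, standing 3.5 mm proud of the deck of the green press (bolted down, 130 x 130 mm); z up. Its 6 mm stem is capped 50 to 56 mm above the plate by a red head 18 mm across, wider than a slot: weights slide on sideways beneath and stack up. Sprung: sinks about 0.4 mm per weight
- key (a joint): start key of the timer: 0 at rest, 1.2 rad at its stop, growing clockwise seen from above. A spring returns it to 0 when let go; it takes about 0.09 N m to hold at the stop
- key_grip (a point): on the vertical axis of the start key, 75 mm above the bench: the middle of the upper part of its red grip bar, 42 mm long (along this point's x, which turns with the key), 14 mm thick (along y), 30 mm tall from 54 to 84 mm above the bench. It stands on a black disc 44 mm across
- timer: grey timer box, bolted down, 100 x 80 x 45 mm (x, y, z), with the start key on top and a low black battery bay along its +x side. Origin: centre of the box's underside
- cell: loose blue battery cell, cylinder 18 mm across, 65 mm long, 45 g; lies on the bench. Origin: its middle; x along it, from the bare flat end to the button end, which has a white band
- cell_plus (a point): centre of the cell's button end
- bay (a point): where the cell's middle comes to rest in the bay, 21 mm above the bench, 9 mm above the bay's floor. Axes as the timer's: y runs along the bay to the spring contact. At the other (-y) end a wall, face 32.5 mm from here and 24 mm above the floor, has a lip jutting 2.5 mm inwards, 20.5 to 24 mm above the floor, under which that end is held. Guide rails only 4 mm high, 21 mm apart
- spring (a point): on the face of the copper spring contact of the bay, 16 mm wide, 32 mm tall, 9 mm above the bay's floor. Free, it stands 30.5 mm from the bay point; it yields up to 12 mm along +y and pushes back with about 1 N, growing by 0.5 N per mm. A black wall 32 mm high stands behind it
- graver: graver with a wooden handle, 150 mm, lying. Not part of the job: leave it where it is. Origin: the part's own reference point on its underside or axis
- mandrel: steel taper, 26 mm wide at the foot, 90 mm tall, standing. Not part of the job: leave it where it is. Origin: the part's own reference point on its underside or axis
- burcup: steel cup, 48 mm wide, 45 mm tall. Not part of the job: leave it where it is. Origin: the part's own reference point on its underside or axis
- ringblank: silver ring blank, 22 mm wide, 7 mm high. Not part of the job: leave it where it is. Origin: the part's own reference point on its underside or axis
- ringbox: blue ring box, 50 x 50 x 35 mm. Not part of the job: leave it where it is. Origin: the part's own reference point on its underside or axis
- feltwheel: grey felt polishing wheel, 32 mm wide, 12 mm thick. Not part of the job: leave it where it is. Origin: the part's own reference point on its underside or axis
Mind the look-alikes: they are no part of the job. What is shaped like the w3 but purple is not meant. Of the things that look like the cell, take the one that is farthest to the robot's left at the start.

How it is judged:
By the outcome, as a careful person would: the job done as asked, in the order asked, and still so for the second after the job is handed in, with the robot touching nothing.
Of w1, w2, w3, w4, w5 only 3 to 4 are there at a start; the rules pass over those that are not, and their reading is None.
At some moment in a run one of w1, w2, w3, w4, w5 may be knocked a few centimetres aside while the robot is not near it.
Once in a run the grip may slacken for a moment while it holds something.
It also fails if it takes over 210 s, if anything falls off the work surface, if the arm or the gripper's body presses on something with over 40 N, if the wrist force passes 120 N, or if a joint passes its speed limit or range.

## Robot

A 6-joint arm with a two-finger parallel gripper is mounted at the origin on the work surface. World frame = base frame: x ahead of the robot, y to its left, z up, the work surface at z = 0. Lengths are in m, angles in rad, forces in N, time in s.
With the tool pointing down it reaches from about 0.35 to 0.775 m from the base axis. Payload 5.5 kg.
Tool frame: the origin (TCP) lies midway between the tips of the shut fingers; the grasp point (between the pads) lies 19 mm behind it (env.hold_point_z is the distance from the TCP to the grasp point, in m); x points along the fingers, y is the direction in which the jaws open and shut, and the axes are right-handed (so a half turn about x gives the same grasp; the last joint's range is limited). The gripper opens to 85 mm and grips with 20 to 120 N. Pads are 22 mm wide; open, the fingers measure 114 mm over their backs; the gripper's body (76 mm by 85 mm) begins 54 mm behind the grasp point. The pads swing forward as they close: fully open they stand 13 mm farther back than shut.
Start: joints at [-0.14, 0.313, 0.046, 1.304, 0, 1.431], TCP at [0.575, -0, 0.231] pointing down, gripper open.
Joint ranges: [-2.76, 2.76], [-0.86, 1.69], [-1.03, 1.26], [-2.2, 2.34], [-1.47, 1.5], [-3.14, 3.14]. Speed limits (rad/s): [2.57, 2.57, 3.14, 3.14, 3.14, 3.14].

## Interface

Orientations are given as a unit quaternion [w, x, y, z].
In Python, from workcell import env, eyes, job gives the robot as it stands.
- The arm moves only by the tool drive_tool, never from a script. Its argument "increments" is text: rows parted by semicolons, each of 7 numbers parted by spaces: the turn, a rotation vector about the tool's x, y, z in rad, then the shift along the tool's x, y, z in m, then the opening, from 0 (shut) to 1 (fully open). A call has 1 to 12 rows; each row is the pose to reach, as a shift and turn from the pose commanded when the call began, along the tool's axes at that moment; what a row does not reach only later rows make up. A row lasts 1/8 s, in which the tool goes at most 62.5 mm and 10.7 degrees, less where a joint would pass 70% of its speed; a pose out of reach is approached as far as the arm can. A call with a gripper value outside its range is refused whole. The fingers move at their own pace and stop on an object; "newtons" is the grip in N (left out, the last holds). Time passes only in rows, so rows that repeat a pose let the fingers close. It gives the time, the measured TCP pose, the force and the opening at its end, in the units of the state.
- env.get_state(): the state, without advancing time (a new reading comes with each control period).
- eyes.read_camera(name): name is "scene" or "side" or "wrist"; returns the picture (420x560x3 uint8, red, green, blue); there is no depth.
- eyes.camera_info(name): a dict with "camera_matrix" (3x3 intrinsics, pixels), "origin" and "attitude" of the camera in the world. Camera axes: x right, y up, looking along -z (the intrinsics and any distortion apply to the point x, -y, -z); pixel columns grow to the right and rows downward; lengths in m; the calibration is good to about 2 mm. A picture is of the moment at which its call begins: read the wrist's pose just before it. camera_info takes no time and is no camera call; for the wrist camera it gives the pose at the moment of the call.
- job.hand_in(): hands the job in, once; it reports no verdict.
The state is a dict: "clock": time; "joint_pos": joint angles; "qvel": joint speeds; "tau": joint torques, N m; "tcp_pos": TCP position; "orientation": TCP orientation; "wrist_force": force on the tool from outside, world axes, zero at the start; "ft_torque": the same for the moment, N m; "finger_gap": finger opening in m.
Only numpy, scipy, OpenCV 4.12 (cv2) and the standard library are available. Lean on these libraries where they do the work, as an engineer would, in place of code of your own. Each camera call takes 0.05 s, during which the arm holds its last target. There are 200 camera calls.

## Working session

There is one attempt and no reset: what is moved stays moved. The work goes in short steps, Python scripts to look and compute and a tool call to move; the robot and the scene stay as the last step left them, time stands still between calls to the robot, and variables do not carry over. Pictures are saved under pics/ and viewed, and the job is handed in when it is done.

Besides the shell and the picture viewer there is one more tool, called after "Emit:" as a command line: name --argument value ..., lists and objects as JSON in quotes. drive_tool: Moves the arm, as the interface text tells. Its arguments: {"type":"object","properties":{"increments":{"type":"string"},"newtons":{"type":"number"}},"required":["increments"]}

```bash
ls; mkdir -p pics; python3 - <<'E'
from workcell import env, eyes, job
import cv2
print(env.get_state(), env.hold_point_z)
for n in ("scene","side","wrist"):
    print(n,eyes.camera_info(n))
    cv2.imwrite(f"pics/{n}0.png",eyes.read_camera(n)[:,:,::-1])
E
```

```text
pics
{'clock': 0.0, 'joint_pos': array([-1.39595387e-01,  3.13993886e-01,  4.49643411e-02,  1.30363656e+00,
       -2.65993841e-05,  1.43120095e+00]), 'qvel': array([-0.00028152, -0.00146217, -0.00027393,  0.00118257,  0.00016281,
       -0.00064182]), 'tau': array([-2.90074182e-03, -4.80629075e+01,  2.98531097e+01,  1.95313990e-02,
       -3.83516899e-04, -4.27451073e-05]), 'tcp_pos': array([5.74464736e-01, 6.01701936e-05, 2.30406626e-01]), 'orientation': array([ 0.49947751,  0.49959441,  0.50052207, -0.50040514]), 'wrist_force': array([-0.31534929, -0.11152975,  0.19037071]), 'ft_torque': array([0.0085278 , 0.00030318, 0.00030891]), 'finger_gap': 0.08548671689932452} 0.0187
scene {'camera_matrix': array([[408.63751451,   0.        , 278.03111826],
       [  0.        , 408.63751451, 209.28453095],
       [  0.        ,   0.        ,   1.        ]]), 'origin': array([ 1.17131483, -0.45342939,  0.58170422]), 'attitude': array([0.75308886, 0.41036643, 0.25305839, 0.44768071])}
side {'camera_matrix': array([[384.93003866,   0.        , 278.35854356],
       [  0.        , 384.93003866, 210.82706107],
       [  0.        ,   0.        ,   1.        ]]), 'origin': array([0.31959403, 0.52491949, 0.89988754]), 'attitude': array([-0.15030273, -0.06024816,  0.33570314,  0.92794539])}
wrist {'camera_matrix': array([[330.73566705,   0.        , 275.58591661],
       [  0.        , 330.73566705, 210.62599919],
       [  0.        ,   0.        ,   1.        ]]), 'origin': array([0.57388909, 0.07068661, 0.37325292]), 'attitude': array([ 9.90181383e-01, -1.39785751e-01,  8.29877878e-04,  2.88270062e-04])}
```

View pics/scene0.png

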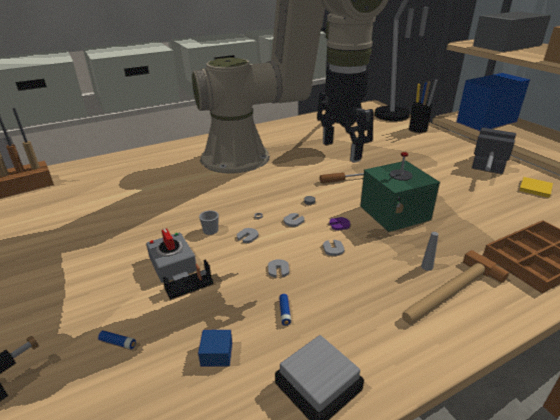

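View pics/side0.png

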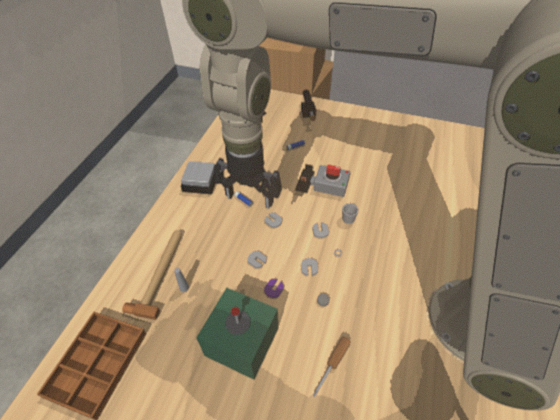

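View pics/wrist0.png

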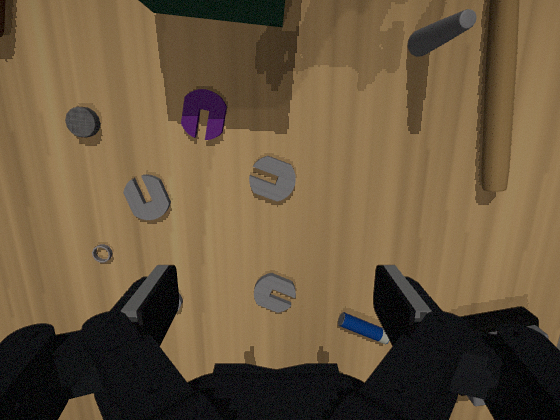

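```bash
cat > h.py <<'E'
from workcell import env, eyes, job
import numpy as np, cv2
from scipy.spatial.transform import Rotation as R
def rot(q): return R.from_quat([q[1],q[2],q[3],q[0]])
def shot(n,name=None,scale=1):
    ci=eyes.camera_info(n); im=eyes.read_camera(n)
    if name: cv2.imwrite(f"pics/{name}.png",im[:,:,::-1])
    return im,ci
def cast(ci,uv,z):
    "pixels -> points on the plane at height z"
    uv=np.atleast_2d(np.asarray(uv,float)); K=ci["camera_matrix"]
    d=np.c_[(uv[:,0]-K[0,2])/K[0,0],-(uv[:,1]-K[1,2])/K[1,1],-np.ones(len(uv))]
    d=rot(ci["attitude"]).apply(d); o=ci["origin"]
    return o+d*((z-o[2])/d[:,2])[:,None]
def proj(ci,p):
    K=ci["camera_matrix"]; c=rot(ci["attitude"]).inv().apply(np.atleast_2d(p)-ci["origin"])
    return np.c_[K[0,2]+K[0,0]*c[:,0]/-c[:,2],K[1,2]+K[1,1]*c[:,1]/c[:,2]]
def tri(ca,ua,cb,ub):
    "point nearest to two rays; also their gap"
    A=[];b=[];o=[];d=[]
    for c,u in((ca,ua),(cb,ub)):
        q=cast(c,u,0)[0]-c["origin"]; q/=np.linalg.norm(q); o.append(c["origin"]); d.append(q)
    P=[np.eye(3)-np.outer(x,x) for x in d]
    p=np.linalg.solve(P[0]+P[1],P[0]@o[0]+P[1]@o[1])
    return p,[float(np.linalg.norm(P[i]@(p-o[i]))) for i in (0,1)]
def weights(im,ci,z=.008):
    "grey slotted discs: centre, slot bearing, width"
    hsv=cv2.cvtColor(im,cv2.COLOR_RGB2HSV)
    m=((hsv[...,1]<45)&(hsv[...,2]>85)).astype(np.uint8)
    out=[]
    for c in cv2.findContours(m,cv2.RETR_EXTERNAL,cv2.CHAIN_APPROX_NONE)[0]:
        if len(c)<40: continue
        p=(cast(ci,c[:,0],z)[:,:2]*1000).astype(np.float32)
        (cx,cy),r=cv2.minEnclosingCircle(p)
        if not 22<r<31: continue
        M=cv2.moments(p); a=M["m00"]; g=np.array([M["m10"]/a,M["m01"]/a]); v=np.array([cx,cy])-g
        out.append((round(cx/1000,4),round(cy/1000,4),round(float(np.degrees(np.arctan2(v[1],v[0]))),1),round(r,1),round(float(np.hypot(*v)),1),c[:,0].mean(0).round().tolist()))
    return out
def go(pos,yaw,pitch=0.):
    """increment (turn, shift) from the present pose to the TCP at pos, tool down, jaws
    along bearing yaw (deg); pitch leans the tool about the jaw axis"""
    s=env.get_state(); T=rot(s["orientation"])
    best=None
    for k in (0,180):
        y=np.radians(yaw+k); jy=np.array([np.cos(y),np.sin(y),0]); x=np.array([0,0,-1.])
        G=R.from_matrix(np.c_[x,jy,np.cross(x,jy)])*R.from_rotvec([0,pitch,0])
        rv=(T.inv()*G).as_rotvec(); sh=T.inv().apply(np.array(pos)-s["tcp_pos"])
        print(f"k{k} turn",rv.round(4),"shift",sh.round(4),"j6",s["joint_pos"][5].round(2))
def stat():
    s=env.get_state(); T=rot(s["orientation"]); j=T.as_matrix()[:,1]
    print("t",round(s["clock"],2),"tcp",s["tcp_pos"].round(4),"jawbearing",round(float(np.degrees(np.arctan2(j[1],j[0]))),1),"xaxis",T.as_matrix()[:,0].round(3),"F",s["wrist_force"].round(2),"gap",round(s["finger_gap"],4),"j6",s["joint_pos"][5].round(2))
E
python3 - <<'E'
from h import *
for n in("wrist","scene","side"):
    im,ci=shot(n); print(n); [print(w) for w in weights(im,ci)]
cs=eyes.camera_info("scene"); cd=eyes.camera_info("side")
for nm,u,z in(("cellA",(285,308),.009),("cellB",(117,340),.009),("purple",(341,224),.008),("cup",(209,222),.02),("felt",(310,200),.006)): print(nm,cast(cs,u,z).round(3))
for nm,a,b in(("head",(404,155),(236,312)),("keytop",(168,233),(334,168)),("cellA",(285,308),(243,200)),("cellB",(117,340),(296,145))): print(nm,tri(cs,a,cd,b))
E
```

```text
wrist
(0.5714, -0.142, -25.9, 26.2, 2.3, [275.0, 294.0])
(0.4257, -0.0193, 106.7, 26.0, 2.7, [145.0, 197.0])
(0.5691, 0.0024, 164.9, 26.1, 2.4, [271.0, 178.0])
scene
(0.5729, -0.142, -3.8, 26.4, 2.5, [278.0, 267.0])
(0.57, 0.0034, 132.0, 26.5, 3.9, [333.0, 247.0])
(0.4305, -0.1502, -54.9, 26.4, 2.1, [247.0, 234.0])
(0.426, -0.0204, 118.5, 26.4, 2.8, [294.0, 219.0])
(0.3079, -0.2031, 117.6, 25.6, 7.5, [209.0, 216.0])
(0.0554, -0.0606, 2.6, 29.4, 5.2, [224.0, 165.0])
side
(0.426, -0.0191, 89.3, 26.5, 2.9, [309.0, 267.0])
(0.5678, 0.0024, 176.2, 26.6, 3.2, [257.0, 259.0])
(0.4279, -0.1483, -80.8, 26.4, 2.9, [320.0, 230.0])
(0.5725, -0.1401, -0.1, 27.1, 3.4, [273.0, 220.0])
cellA [[ 0.685 -0.188  0.009]]
cellB [[ 0.609 -0.482  0.009]]
purple [[0.505 0.07  0.008]]
cup [[ 0.354 -0.218  0.02 ]]
felt [[0.367 0.066 0.006]]
head (array([0.52045245, 0.22814209, 0.16441031]), [0.0010218200513302102, 0.0010218200513300837])
keytop (array([ 0.43972642, -0.33392038,  0.08138394]), [0.00025733924599057343, 0.00025733924599053045])
cellA (array([ 0.68457486, -0.18654895,  0.00762185]), [0.0007873153565941591, 0.0007873153565942161])
cellB (array([ 0.60526997, -0.48321916,  0.00660161]), [0.0015662800503531296, 0.0015662800503533354])
```

```bash
python3 - <<'E'
import cv2
a=cv2.imread("pics/scene0.png"); b=cv2.imread("pics/side0.png")
cv2.imwrite("pics/c1.png",cv2.resize(a[210:370,80:300],None,fx=3.4,fy=3.4,interpolation=cv2.INTER_CUBIC))
cv2.imwrite("pics/c2.png",cv2.resize(b[120:260,170:370],None,fx=4,fy=4,interpolation=cv2.INTER_CUBIC))
E
```

```text
(no output)
```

View pics/c1.png

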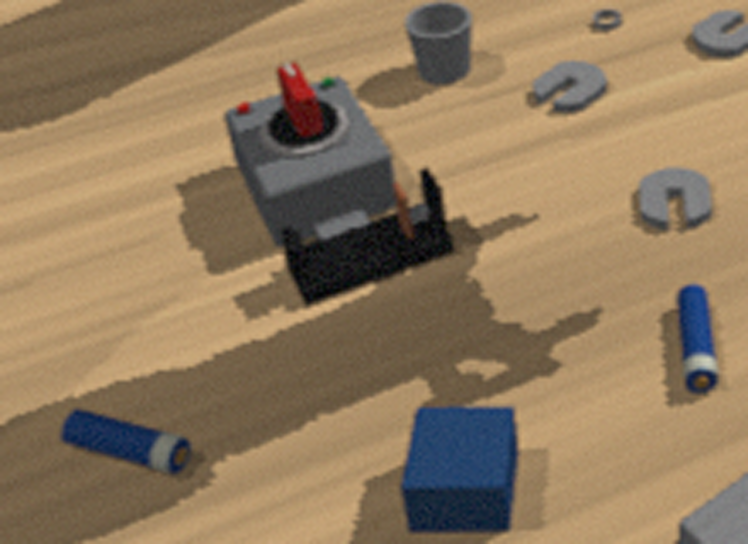

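View pics/c2.png

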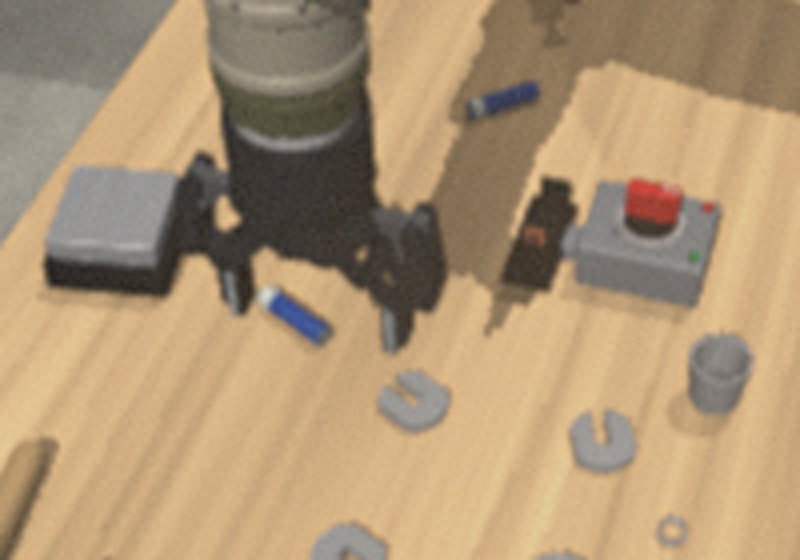

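Look-alikes: cells at scene (285,308) with y≈-0.19 and (117,340) with y≈-0.48, so the first is leftmost and is the one to take. The four steel weights are at (278,267), (333,247), (247,234) and (294,219). The purple disc at (341,224) is not wanted. The timer is at (175,258), with its copper spring at the bay's right end, and the press is at (398,195). Next I'll look from above the bay.

Emit:
drive_tool --increments "0 0 0 0 -0.004 0.06 1; 0 0 0 0 -0.008 0.12 1; 0 0 0 0 -0.012 0.18 1; 0 0 0 0 -0.016 0.24 1; 0 0 0 0 -0.02 0.3 1; 0 0 0 0 -0.023 0.36 1; 0 0 0 0 -0.025 0.41 1; 0 0 0 0 -0.025 0.41 1; 0 0 0 0 -0.025 0.41 1"

```text
clock: 1.42
tcp_pos: [0.5498, -0.4097, 0.2308]
orientation: [0.499, 0.5, 0.5, -0.5]
wrist_force: [0.6, 0.7, 0.3]
finger_gap: 0.0854
```

```bash
python3 - <<'E'
from h import *
stat(); im,ci=shot("wrist","w1"); [print(w) for w in weights(im,ci)]
hsv=cv2.cvtColor(im,cv2.COLOR_RGB2HSV)
m=(((hsv[...,0]>105)&(hsv[...,0]<125)&(hsv[...,1]>120)&(hsv[...,2]>50))*1).astype(np.uint8)
for c in cv2.findContours(m,0,1)[0]:
    if cv2.contourArea(c)>80: print(cv2.minAreaRect(c), cast(ci,cv2.boxPoints(cv2.minAreaRect(c)),.009)[:,:2].round(4).tolist())
E
```

```text
t 1.43 tcp [ 0.5498 -0.4097  0.2308] jawbearing -0.0 xaxis [-0.001  0.001 -1.   ] F [0.61 0.68 0.32] gap 0.0854 j6 0.81
((320.5672607421875, 245.80838012695312), (14.761127471923828, 45.341346740722656), 49.08561706542969) [[0.5762, -0.4991], [0.6153, -0.4617], [0.6273, -0.4755], [0.5881, -0.5136]]
((438.4441833496094, 112.46566772460938), (57.84725570678711, 56.7990608215332), 31.607501983642578) [[0.68, -0.3452], [0.7056, -0.2973], [0.7611, -0.3269], [0.7371, -0.3771]]
```

View pics/w1.png

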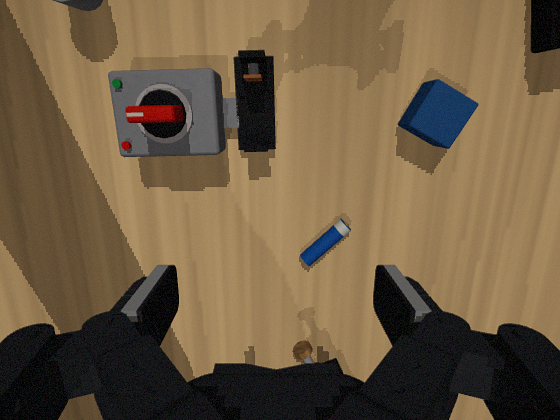

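```bash
python3 - <<'E'
import cv2
a=cv2.imread("pics/w1.png")
cv2.imwrite("pics/c3.png",cv2.resize(a[40:170,100:290],None,fx=4.2,fy=4.2,interpolation=cv2.INTER_CUBIC))
E
```

```text
(no output)
```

View pics/c3.png

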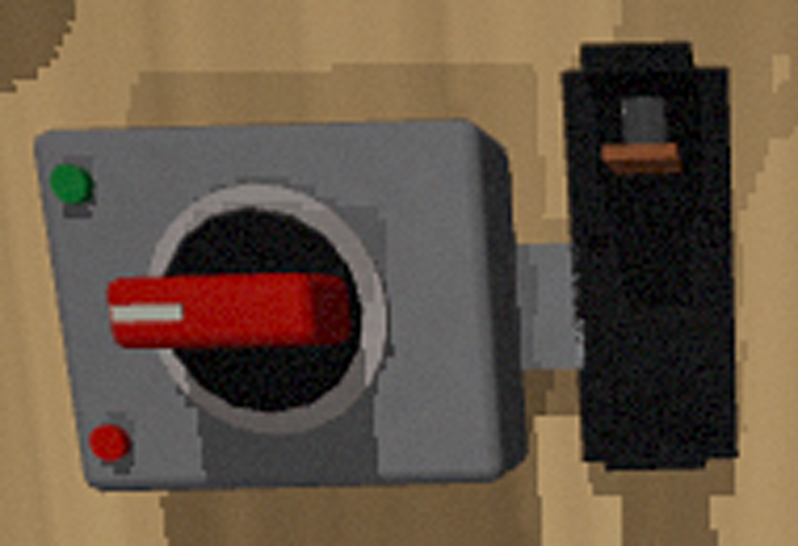

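```bash
python3 - <<'E'
from h import *
ci=eyes.camera_info("wrist")
px=lambda L:np.array(L)/4.2+[100,40]
c=cast(ci,px([(38,133),(475,120),(502,478),(92,488)]),.045)[:,:2]; print("box",c.round(4).tolist(),[np.linalg.norm(c[i]-c[i-1]).round(4) for i in range(4)])
e=c[1]-c[0]; print("yaw top",np.degrees(np.arctan2(e[1],e[0]))); e=c[2]-c[3]; print(np.degrees(np.arctan2(e[1],e[0]))); e=c[0]-c[3];print(np.degrees(np.arctan2(e[1],e[0]))-90);e=c[1]-c[2];print(np.degrees(np.arctan2(e[1],e[0]))-90)
print("mean",c.mean(0))
b=cast(ci,px([(563,72),(727,68),(737,458),(583,460)]),.014)[:,:2];print("bay base",b.round(4).tolist(),b.mean(0))
print("spring top",cast(ci,px([(602,146),(680,146)]),.044).round(4).tolist())
print("backwall top",cast(ci,px([(582,45),(692,45)]),.044).round(4).tolist())
print("lip wall top bottom edge",cast(ci,px([(605,467),(705,467)]),.036).round(4).tolist())
kt=cast(ci,px([(108,278),(310,274),(310,345),(115,347)]),.084)[:,:2];print("key",kt.mean(0),kt.round(4).tolist())
E
```

```text
box [[0.3952, -0.2997], [0.4914, -0.2969], [0.4938, -0.3748], [0.3972, -0.3772]] [np.float64(0.0776), np.float64(0.0963), np.float64(0.0779), np.float64(0.0966)]
yaw top 1.6310322526672136
1.4440913183936095
1.4748307312907798
1.7324145258703538
mean [ 0.44439226 -0.33713976]
bay base [[0.5075, -0.2824], [0.5465, -0.2815], [0.549, -0.3731], [0.5095, -0.3736]] [ 0.52810884 -0.32764054]
spring top [[0.5191, -0.3021, 0.044], [0.5363, -0.3021, 0.044]]
backwall top [[0.5153, -0.2817, 0.044], [0.5391, -0.2817, 0.044]]
lip wall top bottom edge [[0.5172, -0.3731, 0.036], [0.5413, -0.3731, 0.036]]
key [ 0.44348121 -0.3373893 ] [[0.4237, -0.3311], [0.464, -0.3303], [0.4628, -0.3439], [0.4234, -0.3443]]
```

```bash
python3 - <<'E'
from h import *
im,ci=shot("scene","s1")
hsv=cv2.cvtColor(im,cv2.COLOR_RGB2HSV)
m=(((hsv[...,0]>105)&(hsv[...,0]<125)&(hsv[...,1]>120)&(hsv[...,2]>50))*1).astype(np.uint8)
for c in cv2.findContours(m,0,1)[0]:
    r=cv2.minAreaRect(c)
    if cv2.contourArea(c)>60 and r[0][1]>250: 
        b=cv2.boxPoints(r); print(r, cast(ci,b,.009)[:,:2].round(4).tolist())
[print(w) for w in weights(im,ci)]
cv2.imwrite("pics/c4.png",cv2.resize(im[280:340,240:330,::-1],None,fx=7,fy=7,interpolation=cv2.INTER_CUBIC))
E
```

```text
((111.95858764648438, 337.8407897949219), (26.467201232910156, 9.762954711914062), 16.389541625976562) [[0.5903, -0.5113], [0.5703, -0.5039], [0.6099, -0.4668], [0.6285, -0.4749]]
((215.0, 347.5), (35.0, 32.0), 90.0) [[0.6573, -0.3484], [0.685, -0.298], [0.7529, -0.3262], [0.7276, -0.3723]]
((283.876220703125, 303.76239013671875), (19.801239013671875, 7.761290073394775), 84.2894058227539) [[0.6474, -0.1803], [0.6529, -0.1659], [0.6999, -0.1879], [0.6947, -0.2015]]
(0.5741, -0.1423, -5.4, 27.4, 3.6, [278.0, 267.0])
(0.57, 0.0034, 139.3, 26.5, 3.4, [333.0, 247.0])
(0.4299, -0.1511, -73.4, 27.3, 3.4, [247.0, 234.0])
(0.4274, -0.0197, 82.9, 27.0, 3.1, [294.0, 219.0])
(0.307, -0.2027, 102.5, 26.1, 7.7, [209.0, 216.0])
```

View pics/c4.png

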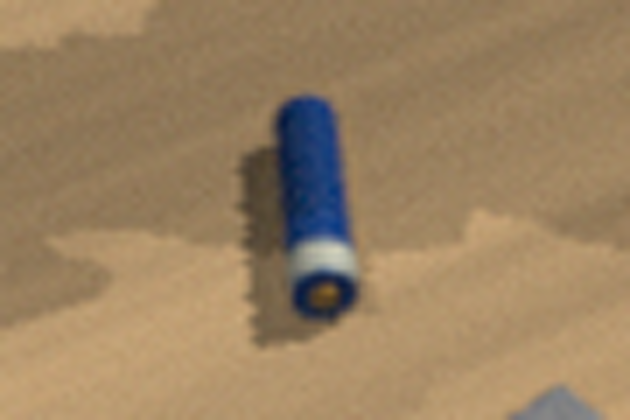

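The crop confirms the cell with a white band and gold button at its near end, pointing away from the robot, and a blue flat end. Next I'll move above it.

```bash
python3 - <<'E'
from h import *
go([.683,-.187,.13],65)
E
```

```text
k0 turn [-1.1331e+00 -4.0000e-04 -3.0000e-04] shift [ 0.1016  0.133  -0.2214] j6 0.81
k180 turn [ 2.0085e+00 -3.0000e-04  4.0000e-04] shift [ 0.1016  0.133  -0.2214] j6 0.81
```

Emit:
drive_tool --increments "-1.133 0 0 0.1 0.133 -0.221 1; -1.133 0 0 0.1 0.133 -0.221 1; -1.133 0 0 0.1 0.133 -0.221 1; -1.133 0 0 0.1 0.133 -0.221 1; -1.133 0 0 0.1 0.133 -0.221 1; -1.133 0 0 0.1 0.133 -0.221 1; -1.133 0 0 0.1 0.133 -0.221 1; -1.133 0 0 0.1 0.133 -0.221 1; -1.133 0 0 0.1 0.133 -0.221 1"

```text
clock: 2.65
tcp_pos: [0.683, -0.1893, 0.1319]
orientation: [0.69, 0.154, 0.69, -0.154]
wrist_force: [0.2, 0.7, 0.9]
finger_gap: 0.0852
```

```bash
python3 - <<'E'
from h import *
stat(); im,ci=shot("wrist","w2")
hsv=cv2.cvtColor(im,cv2.COLOR_RGB2HSV)
m=(((hsv[...,0]>105)&(hsv[...,0]<125)&(hsv[...,1]>120)&(hsv[...,2]>50))*1).astype(np.uint8)
for c in cv2.findContours(m,0,1)[0]:
    r=cv2.minAreaRect(c)
    if cv2.contourArea(c)>100: print(r, cast(ci,cv2.boxPoints(r),.009)[:,:2].round(4).tolist())
E
```

```text
t 2.65 tcp [ 0.683  -0.1893  0.1319] jawbearing 64.8 xaxis [ 0.001 -0.    -1.   ] F [0.16 0.74 0.85] gap 0.0852 j6 0.06
((115.50000762939453, 288.5), (19.798988342285156, 53.740116119384766), 45.0) [[0.6928, -0.3804], [0.6754, -0.329], [0.6923, -0.3251], [0.7105, -0.377]]
((276.5, 202.5), (65.0, 21.0), 90.0) [[0.6537, -0.1841], [0.6609, -0.1687], [0.7116, -0.192], [0.704, -0.2082]]
```

View pics/w2.png

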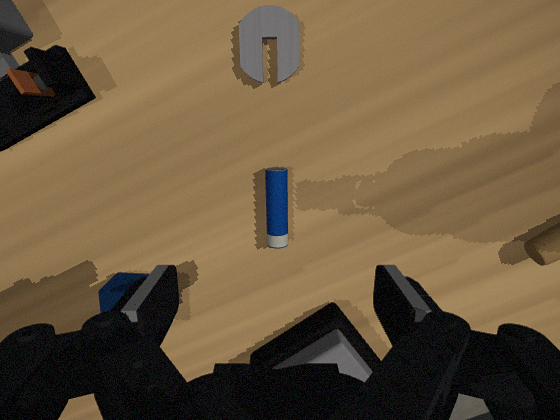

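```bash
python3 - <<'E'
from h import *
ci=eyes.camera_info("wrist")
a=cast(ci,(276.7,168),.004)[0];b=cast(ci,(277.5,248),.014)[0]
print(a,b,np.linalg.norm((a-b)[:2]),np.degrees(np.arctan2(*(b-a)[1::-1])),(a+b)/2)
m=(a+b)/2; go([m[0],m[1],.003],np.degrees(np.arctan2(*(b-a)[1::-1]))+90)
E
```

```text
[ 0.65651179 -0.1760217   0.004     ] [ 0.71699504 -0.2036722   0.014     ] 0.06650393874598062 -24.567963829195904 [ 0.68675341 -0.18984695  0.009     ]
k0 turn [-0.0109  0.0007 -0.0001] shift [0.1288 0.0012 0.0035] j6 0.06
k180 turn [ 3.1307e+00 -1.0000e-04 -1.1000e-03] shift [0.1288 0.0012 0.0035] j6 0.06
```

Emit:
drive_tool --increments "-0.011 0 0 0.06 0.001 0.0035 1; -0.011 0 0 0.11 0.001 0.0035 1; -0.011 0 0 0.126 0.001 0.0035 1; -0.011 0 0 0.126 0.001 0.0035 1; -0.011 0 0 0.126 0.001 0.0035 0; -0.011 0 0 0.126 0.001 0.0035 0; -0.011 0 0 0.126 0.001 0.0035 0; -0.011 0 0 0.126 0.001 0.0035 0; -0.011 0 0 0.126 0.001 0.0035 0; -0.011 0 0 0.06 0.001 0.0035 0; -0.011 0 0 0 0.001 0.0035 0; -0.011 0 0 0 0.001 0.0035 0" --newtons 50

```text
clock: 4.2
tcp_pos: [0.6902, -0.191, 0.1383]
orientation: [0.695, 0.149, 0.687, -0.15]
wrist_force: [0.6, -0.3, -1.4]
finger_gap: 0.0159
```

```bash
python3 - <<'E'
from h import *
stat(); im,ci=shot("wrist","w3")
go([.530,-.334,.13],1.5)
E
```

```text
t 4.2 tcp [ 0.6902 -0.191   0.1383] jawbearing 65.5 xaxis [ 0.011 -0.004 -1.   ] F [ 0.62 -0.26 -1.44] gap 0.0159 j6 0.04
k0 turn [ 1.1179  0.0055 -0.0038] shift [ 0.0042 -0.1964 -0.0849] j6 0.04
k180 turn [-2.0237  0.0043  0.0063] shift [ 0.0042 -0.1964 -0.0849] j6 0.04
```

View pics/w3.png

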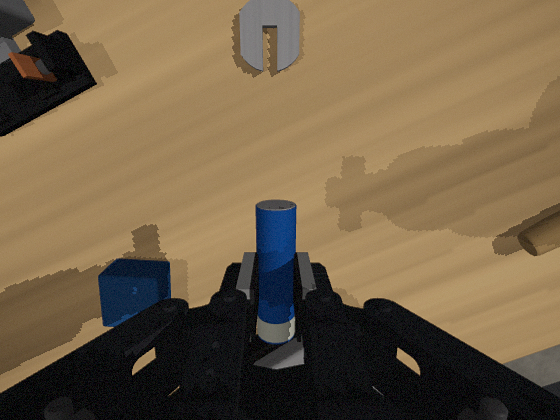

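```bash
python3 - <<'E'
from h import *
ci=eyes.camera_info("wrist"); s=env.get_state(); T=rot(s["orientation"])
for uv,z in(((276,210),.1508),((276,201),.1328),((257,208),.142),((296,208),.142),((277,343),.1508)):
    print(uv,T.inv().apply(cast(ci,uv,z)[0]-s["tcp_pos"]).round(4))
im=cv2.imread("pics/w3.png"); cv2.imwrite("pics/c5.png",cv2.resize(im[190:360,200:360],None,fx=3.5,fy=3.5))
E
```

```text
(276, 210) [-0.0162  0.0001 -0.0351]
(276, 201) [ 0.0018  0.0001 -0.0341]
(257, 208) [-0.0074 -0.008  -0.0334]
(296, 208) [-0.0074  0.0086 -0.0334]
(277, 343) [-0.0158  0.0005  0.0275]
```

View pics/c5.png

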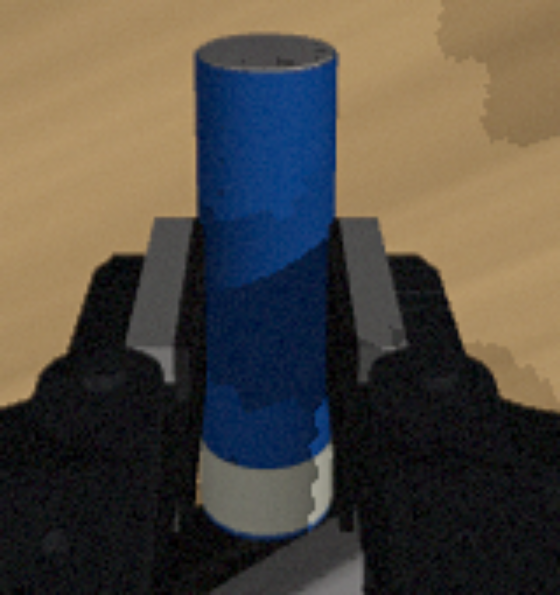

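Emit:
drive_tool --increments "1.118 0 0 0 -0.1964 -0.085 0; 1.118 0 0 0 -0.1964 -0.085 0; 1.118 0 0 0 -0.1964 -0.085 0; 1.118 0 0 0 -0.1964 -0.085 0; 1.118 0 0 0 -0.1964 -0.085 0; 1.118 0 0 0 -0.1964 -0.085 0; 1.118 0 0 0 -0.1964 -0.085 0; 1.118 0 0 0 -0.1964 -0.085 0; 1.118 0 0 0 -0.1964 -0.085 0"

```text
clock: 5.38
tcp_pos: [0.5279, -0.3328, 0.1307]
orientation: [0.507, 0.493, 0.507, -0.493]
wrist_force: [-0.7, 0.1, -0.3]
finger_gap: 0.0153
```

```bash
python3 - <<'E'
from h import *
stat(); im,ci=shot("wrist","w4")
cv2.imwrite("pics/c6.png",cv2.resize(im[150:360,150:400,::-1],None,fx=2.8,fy=2.8))
E
```

```text
t 5.38 tcp [ 0.5279 -0.3328  0.1307] jawbearing 1.6 xaxis [-0.001  0.001 -1.   ] F [-0.73  0.09 -0.29] gap 0.0153 j6 0.85
```

View pics/w4.png

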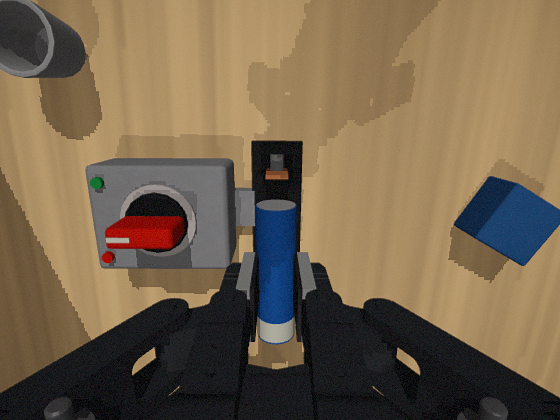

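```bash
python3 - <<'E'
from h import *
im=cv2.imread("pics/w4.png"); cv2.imwrite("pics/c6.png",cv2.resize(im[130:220,230:330],None,fx=6,fy=6,interpolation=cv2.INTER_CUBIC))
ci=eyes.camera_info("wrist")
for r in(168,170,172,174,180): print(r,cast(ci,(277,r),.044)[0].round(4))
E
```

```text
168 [ 0.527  -0.2975  0.044 ]
170 [ 0.5271 -0.2989  0.044 ]
172 [ 0.5271 -0.3003  0.044 ]
174 [ 0.5272 -0.3018  0.044 ]
180 [ 0.5273 -0.306   0.044 ]
```

View pics/c6.png

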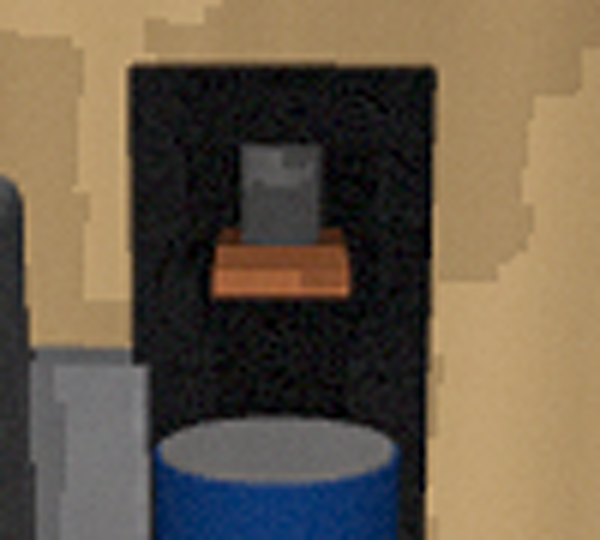

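Emit:
drive_tool --increments "0 0 0 0.06 0 0.0097 0; 0 0 0 0.086 0 0.0097 0; 0 0 0 0.086 0 0.0097 0; 0 0 0 0.086 0 0.0097 0"

```text
clock: 5.92
tcp_pos: [0.5288, -0.3432, 0.0465]
orientation: [0.507, 0.493, 0.506, -0.493]
wrist_force: [0.1, 0.1, 0.1]
finger_gap: 0.0158
```

```bash
python3 - <<'E'
from h import *
stat(); im,ci=shot("wrist","w5"); go([.528,-.3335,.0445],1.5)
for r in(201,205,210): print(cast(ci,(277,r),.053))
E
```

```text
t 5.92 tcp [ 0.5288 -0.3432  0.0465] jawbearing 1.5 xaxis [ 0.001 -0.001 -1.   ] F [0.05 0.1  0.1 ] gap 0.0158 j6 0.84
k0 turn [ 0.0003  0.0014 -0.0017] shift [ 0.0024 -0.0008 -0.0099] j6 0.84
k180 turn [-3.1413e+00  2.6000e-03  2.2000e-03] shift [ 0.0024 -0.0008 -0.0099] j6 0.84
[[ 0.52754103 -0.30752569  0.053     ]]
[[ 0.52759046 -0.30928588  0.053     ]]
[[ 0.52765273 -0.31150343  0.053     ]]
```

View pics/w5.png

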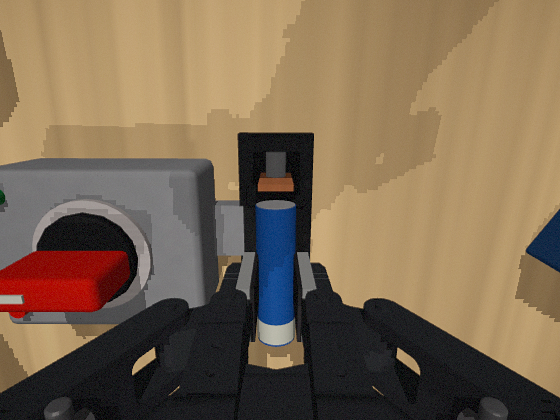

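Emit:
drive_tool --increments "0 0 0 0.002 -0.0005 0 0; 0 0 0 0.002 -0.0005 -0.005 0; 0 0 0 0.002 -0.0005 -0.01 0; 0 0 0 0.002 -0.0005 -0.0105 0; 0 0 0 0.002 -0.0005 -0.0105 0"

```text
clock: 6.6
tcp_pos: [0.5277, -0.333, 0.0438]
orientation: [0.507, 0.493, 0.506, -0.494]
wrist_force: [-0.4, -3.2, 1.6]
finger_gap: 0.0155
```

```bash
python3 - <<'E'
from h import *
stat(); im,ci=shot("wrist","w6")
cv2.imwrite("pics/c7.png",cv2.resize(im[130:360,200:360,::-1],None,fx=2.6,fy=2.6,interpolation=cv2.INTER_CUBIC))
E
```

```text
t 6.6 tcp [ 0.5277 -0.333   0.0438] jawbearing 1.5 xaxis [ 0.001 -0.001 -1.   ] F [-0.43 -3.16  1.58] gap 0.0155 j6 0.85
```

View pics/c7.png

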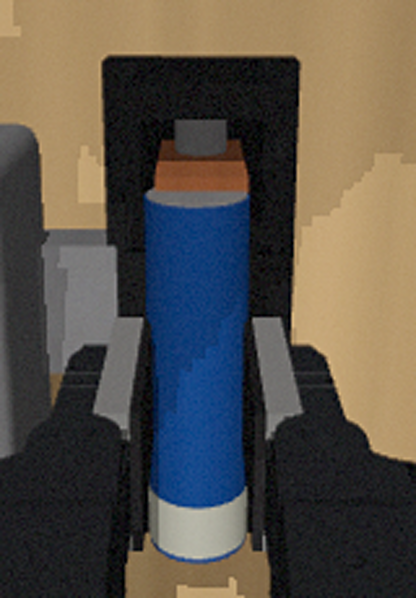

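Emit:
drive_tool --increments "0 0 0 0 0 -0.003 0; 0 0 0 0 0 -0.003 0; 0 0 0 0.008 0 -0.003 0; 0 0 0 0.008 0 -0.003 0"

```text
clock: 7.15
tcp_pos: [0.5277, -0.3295, 0.0346]
orientation: [0.507, 0.494, 0.506, -0.493]
wrist_force: [1.4, -4.2, 0.9]
finger_gap: 0.0165
```

```bash
python3 - <<'E'
from h import *
stat(); shot("side","d1"); im,_=shot("scene","s2")
cv2.imwrite("pics/c8.png",cv2.resize(im[220:310,130:230,::-1],None,fx=7,fy=6,interpolation=cv2.INTER_CUBIC))
E
```

```text
t 7.15 tcp [ 0.5277 -0.3295  0.0346] jawbearing 1.5 xaxis [ 0.001 -0.    -1.   ] F [ 1.39 -4.2   0.93] gap 0.0165 j6 0.86
```

View pics/c8.png

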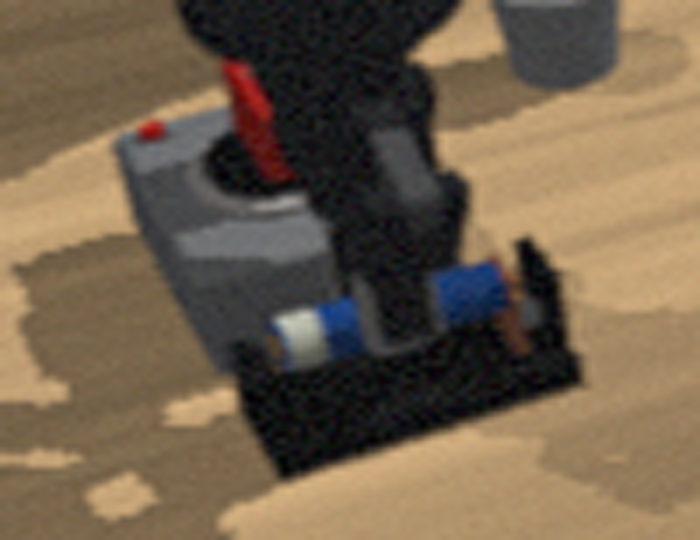

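Emit:
drive_tool --increments "0 0 0 0.01 0 0 0; 0 0 0 0.0165 0 0 0; 0 0 0 0.0165 0 0 0; 0 0 0 0.0165 0 0.003 0; 0 0 0 0.0165 0 0.006 0; 0 0 0 0.0165 0 0.006 0"

```text
clock: 8.0
tcp_pos: [0.5275, -0.335, 0.0185]
orientation: [0.506, 0.494, 0.507, -0.493]
wrist_force: [1.5, -0.4, 4.1]
finger_gap: 0.0157
```

```bash
python3 - <<'E'
from h import *
stat(); im,_=shot("scene","s3")
cv2.imwrite("pics/c9.png",cv2.resize(im[220:310,130:230,::-1],None,fx=7,fy=6,interpolation=cv2.INTER_CUBIC))
E
```

```text
t 8.0 tcp [ 0.5275 -0.335   0.0185] jawbearing 1.5 xaxis [ 0.     0.001 -1.   ] F [ 1.51 -0.41  4.06] gap 0.0157 j6 0.85
```

View pics/c9.png

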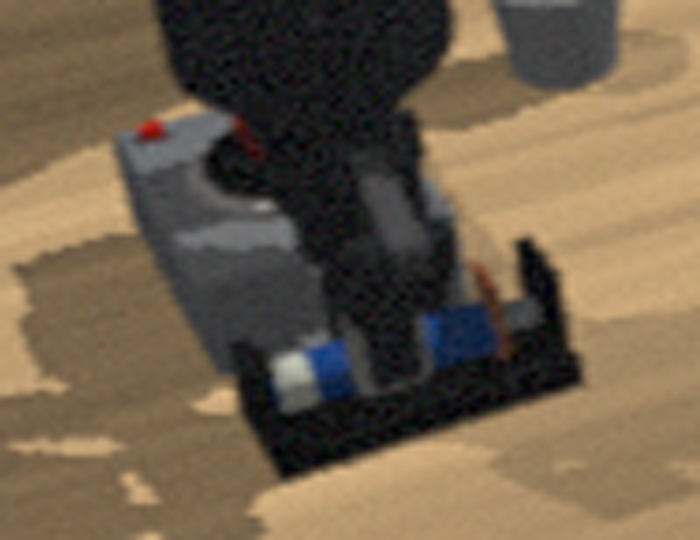

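Emit:
drive_tool --increments "0 0 0 0 0 0 0.3; 0 0 0 0 0 0 0.3; 0 0 0 -0.05 0 0 0.3; 0 0 0 -0.11 0 0 0.4; 0 0 0 -0.17 0 0.03 1; 0 0 0 -0.2 0 0.06 1; 0 0 0 -0.2 0 0.07 1; 0 0 0 -0.2 0 0.07 1"

```text
clock: 9.05
tcp_pos: [0.5286, -0.4052, 0.217]
orientation: [0.505, 0.494, 0.507, -0.494]
wrist_force: [0.6, 0.4, -0.6]
finger_gap: 0.0854
```

```bash
python3 - <<'E'
from h import *
stat(); im,ci=shot("wrist","w7")
a,_=shot("scene","s4"); [print(w) for w in weights(a,_)]
v=np.hstack([cv2.resize(im[20:220,140:360],(440,400)),cv2.resize(a[220:310,130:230],(350,400))]); cv2.imwrite("pics/c10.png",v[:,:,::-1])
E
```

```text
t 9.05 tcp [ 0.5286 -0.4052  0.217 ] jawbearing 1.4 xaxis [-0.002  0.002 -1.   ] F [ 0.58  0.38 -0.62] gap 0.0854 j6 0.77
(0.5072, -0.3414, 70.9, 25.2, 9.7, [176.0, 278.0])
(0.5741, -0.1423, -8.4, 27.4, 4.1, [278.0, 267.0])
(0.57, 0.0034, 139.6, 26.5, 3.3, [333.0, 247.0])
(0.4303, -0.15, -55.9, 26.6, 2.1, [247.0, 234.0])
(0.426, -0.0204, 115.7, 26.4, 2.6, [294.0, 219.0])
(0.3079, -0.2031, 109.3, 25.6, 6.9, [209.0, 216.0])
```

View pics/c10.png

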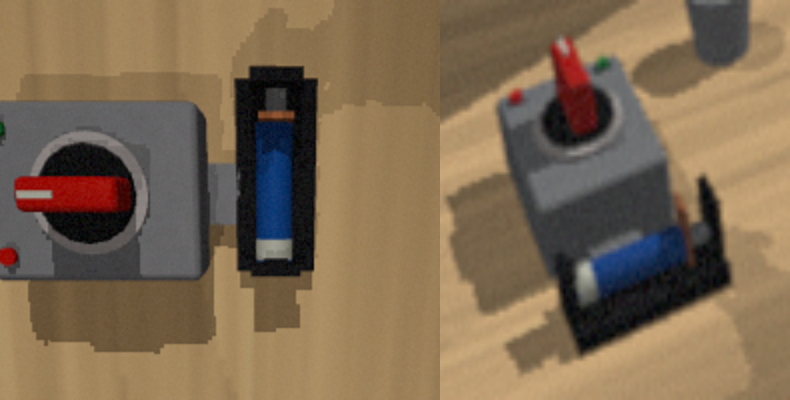

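Cell is seated: the band end is under the lip and the flat end is on the copper spring. Next is weight A near (0.573,-0.142).

```bash
python3 - <<'E'
from h import *
go([.573,-.142,.12],65)
E
```

```text
k0 turn [-1.1081e+00 -4.8000e-03  7.0000e-04] shift [ 0.0972  0.0517 -0.2602] j6 0.77
k180 turn [2.0335e+00 8.0000e-04 5.5000e-03] shift [ 0.0972  0.0517 -0.2602] j6 0.77
```

Emit:
drive_tool --increments "-1.108 0 0 0 0.052 -0.26 1; -1.108 0 0 0 0.052 -0.26 1; -1.108 0 0 0.02 0.052 -0.26 1; -1.108 0 0 0.05 0.052 -0.26 1; -1.108 0 0 0.097 0.052 -0.26 1; -1.108 0 0 0.097 0.052 -0.26 1; -1.108 0 0 0.097 0.052 -0.26 1; -1.108 0 0 0.097 0.052 -0.26 1; -1.108 0 0 0.097 0.052 -0.26 1"

```text
clock: 10.28
tcp_pos: [0.575, -0.1446, 0.1226]
orientation: [0.691, 0.154, 0.69, -0.154]
wrist_force: [-0.4, -0.2, -0.3]
finger_gap: 0.0853
```

```bash
python3 - <<'E'
from h import *
stat(); im,ci=shot("wrist","w8")
for w in weights(im,ci):
    print(w); go([w[0],w[1],.004],w[2]+90)
E
```

```text
t 10.28 tcp [ 0.575  -0.1446  0.1226] jawbearing 64.9 xaxis [ 0.001 -0.001 -1.   ] F [-0.43 -0.19 -0.32] gap 0.0853 j6 0.06
(0.5718, -0.1419, -11.8, 26.1, 2.4, [277.0, 202.0])
k0 turn [-2.327e-01  1.500e-03  1.000e-04] shift [ 0.1186  0.0012 -0.0042] j6 0.06
k180 turn [ 2.9089e+00  1.0000e-04 -2.2000e-03] shift [ 0.1186  0.0012 -0.0042] j6 0.06
(0.5692, 0.0025, 155.6, 25.9, 2.3, [450.0, 118.0])
k0 turn [ 3.1288e+00 -2.0000e-04 -2.3000e-03] shift [ 0.1185  0.1308 -0.0679] j6 0.06
k180 turn [-0.0128  0.0015 -0.0001] shift [ 0.1185  0.1308 -0.0679] j6 0.06
(0.429, -0.15, -152.5, 25.9, 1.7, [179.0, 30.0])
k0 turn [ 2.2229e+00  7.0000e-04 -1.7000e-03] shift [ 0.1184 -0.0668 -0.13  ] j6 0.06
k180 turn [-9.187e-01  1.400e-03  6.000e-04] shift [ 0.1184 -0.0668 -0.13  ] j6 0.06
```

View pics/w8.png

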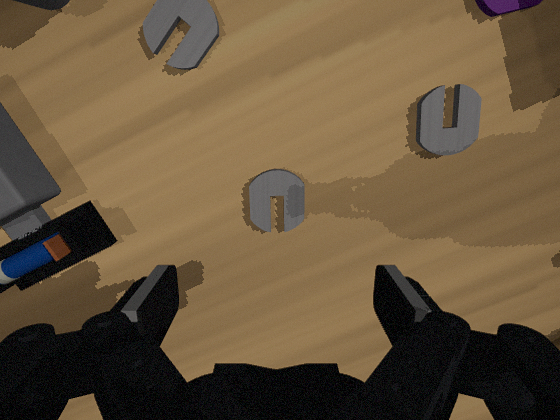

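Emit:
drive_tool --increments "0 0 0 0.06 0.001 -0.002 1; 0 0 0 0.09 0.001 -0.002 1; 0 0 0 0.09 0.001 -0.002 1; 0 0 0 0.09 0.001 -0.002 1"

```text
clock: 10.82
tcp_pos: [0.5743, -0.143, 0.0333]
orientation: [0.691, 0.153, 0.689, -0.154]
wrist_force: [0.6, -0.3, -0.5]
finger_gap: 0.0852
```

```bash
cat >> h.py <<'E'
def slots(im,ci,z=.008):
    "as weights, but the slot bearing from the mouth of the deepest dent"
    hsv=cv2.cvtColor(im,cv2.COLOR_RGB2HSV)
    m=((hsv[...,1]<45)&(hsv[...,2]>80)).astype(np.uint8); out=[]
    for c in cv2.findContours(m,cv2.RETR_EXTERNAL,cv2.CHAIN_APPROX_NONE)[0]:
        if len(c)<40: continue
        p=(cast(ci,c[:,0],z)[:,:2]*1000).astype(np.float32)
        (cx,cy),r=cv2.minEnclosingCircle(p)
        if not 22<r<31: continue
        try: D=cv2.convexityDefects(c,cv2.convexHull(c,returnPoints=False))[:,0]
        except Exception as e: continue
        d=D[np.argmax(D[:,3])]; v=(p[d[0]]+p[d[1]])/2-[cx,cy]
        out.append((round(cx/1000,4),round(cy/1000,4),round(float(np.degrees(np.arctan2(v[1],v[0]))),1),round(r,1),c[:,0].mean(0).round().tolist()))
    return out
E
python3 - <<'E'
from h import *
stat(); im=cv2.imread("pics/w8.png")[:,:,::-1]; im,ci=shot("wrist","w9")
go([.5718,-.1419,.000],65)
for w in slots(im,ci): print(w)
E
```

```text
t 10.82 tcp [ 0.5743 -0.143   0.0333] jawbearing 64.9 xaxis [ 0.002 -0.001 -1.   ] F [ 0.61 -0.29 -0.54] gap 0.0852 j6 0.06
k0 turn [-0.001   0.0035 -0.0003] shift [ 0.0338 -0.0001 -0.0033] j6 0.06
k180 turn [ 3.1406e+00 -4.0000e-04 -5.4000e-03] shift [ 0.0338 -0.0001 -0.0033] j6 0.06
(0.5718, -0.1417, -22.1, 26.3, [277.0, 242.0])
(0.5691, 0.0021, 159.6, 25.9, [534.0, 122.0])
```

View pics/w9.png

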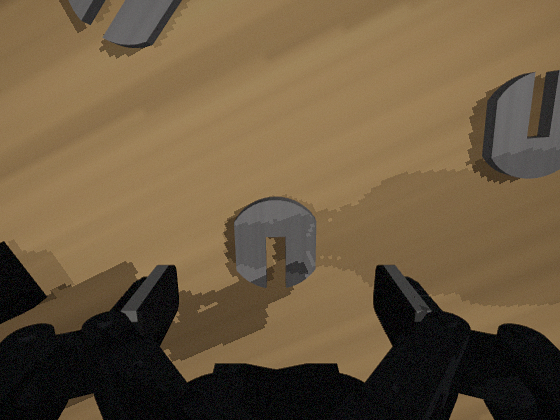

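Emit:
drive_tool --increments "0 0 0 0.033 0 -0.0033 1; 0 0 0 0.033 0 -0.0033 1; 0 0 0 0.033 0 -0.0033 0; 0 0 0 0.033 0 -0.0033 0; 0 0 0 0.033 0 -0.0033 0; 0 0 0 0.033 0 -0.0033 0" --newtons 60

```text
clock: 11.62
tcp_pos: [0.5715, -0.1415, 0.0007]
orientation: [0.691, 0.153, 0.689, -0.153]
wrist_force: [-1.0, 0.5, 6.6]
finger_gap: 0.042
```

```bash
python3 - <<'E'
from h import *
stat(); im,ci=shot("wrist","w10")
im,ci=shot("scene","s5")
cv2.imwrite("pics/c11.png",cv2.resize(im[200:310,220:350,::-1],None,fx=5,fy=5,interpolation=cv2.INTER_CUBIC))
E
```

```text
t 11.62 tcp [ 0.5715 -0.1415  0.0007] jawbearing 65.0 xaxis [ 0.003 -0.001 -1.   ] F [-1.04  0.51  6.62] gap 0.042 j6 0.06
```

View pics/w10.png

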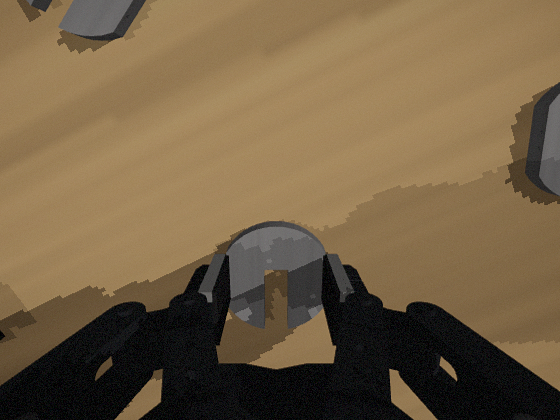

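View pics/c11.png

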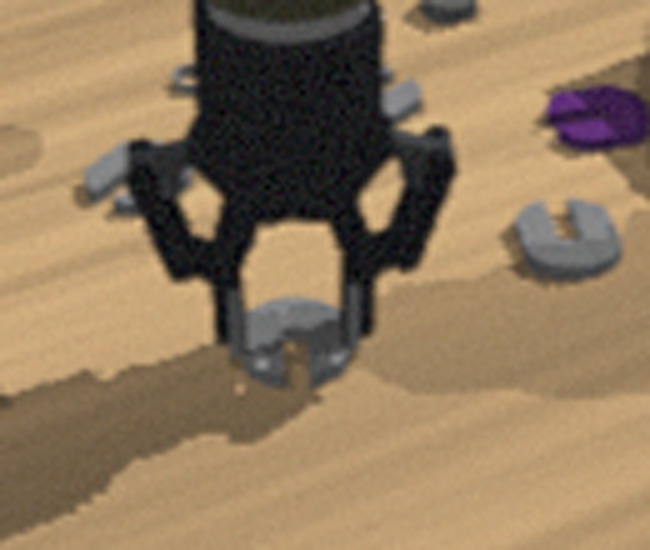

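Emit:
drive_tool --increments "0 0 0 -0.01 0 0 0; 0 0 0 -0.06 0 0 0; 0 0 0 -0.12 0 0 0; 0 0 0 -0.18 0 0 0; 0 0 0 -0.22 0 0 0; 0 0 0 -0.22 0 0 0"

```text
clock: 12.48
tcp_pos: [0.5722, -0.1418, 0.2239]
orientation: [0.693, 0.153, 0.687, -0.154]
wrist_force: [0.8, -0.1, -1.1]
finger_gap: 0.0416
```

```bash
python3 - <<'E'
from h import *
stat(); im,ci=shot("wrist","w11"); go([.44,.228,.22],90)
E
```

```text
t 12.47 tcp [ 0.5722 -0.1418  0.2239] jawbearing 65.0 xaxis [ 0.008 -0.003 -1.   ] F [ 0.82 -0.14 -1.09] gap 0.0416 j6 0.06
k0 turn [-0.4368  0.0043  0.0007] shift [ 0.      0.2792 -0.275 ] j6 0.06
k180 turn [ 2.7048e+00  9.0000e-04 -5.9000e-03] shift [ 0.      0.2792 -0.275 ] j6 0.06
```

View pics/w11.png

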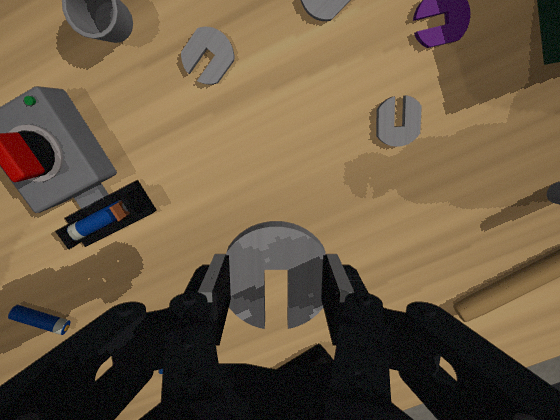

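```bash
python3 - <<'E'
from h import *
go([.56,.12,.24],65)
E
```

```text
k0 turn [-0.0004  0.0043 -0.0003] shift [-0.0193  0.2321 -0.1205] j6 0.06
k180 turn [ 3.1412e+00 -4.0000e-04 -6.7000e-03] shift [-0.0193  0.2321 -0.1205] j6 0.06
```

Emit:
drive_tool --increments "0 0.004 0 -0.02 0.232 -0.12 0; 0 0.004 0 -0.02 0.232 -0.12 0; 0 0.004 0 -0.02 0.232 -0.12 0; 0 0.004 0 -0.02 0.232 -0.12 0; 0 0.004 0 -0.02 0.232 -0.12 0; 0 0.004 0 -0.02 0.232 -0.12 0; 0 0.004 0 -0.02 0.232 -0.12 0"

```text
clock: 13.4
tcp_pos: [0.5594, 0.1187, 0.2379]
orientation: [0.688, 0.154, 0.692, -0.154]
wrist_force: [0.7, -0.4, -0.9]
finger_gap: 0.0417
```

```bash
python3 - <<'E'
from h import *
stat(); im,ci=shot("wrist","w12"); go([.44,.228,.22],90)
np.save("ci12.npy",ci,allow_pickle=True)
cv2.imwrite("pics/c12.png",cv2.resize(im[0:220,300:560,::-1],None,fx=3,fy=2.7,interpolation=cv2.INTER_CUBIC))
E
```

```text
t 13.4 tcp [0.5594 0.1187 0.2379] jawbearing 64.9 xaxis [-0.005  0.001 -1.   ] F [ 0.75 -0.44 -0.91] gap 0.0417 j6 0.51
k0 turn [-4.389e-01 -4.900e-03 -1.000e-04] shift [ 0.0188  0.0484 -0.1547] j6 0.51
k180 turn [ 2.7027e+00 -2.0000e-04  6.8000e-03] shift [ 0.0188  0.0484 -0.1547] j6 0.51
```

View pics/w12.png

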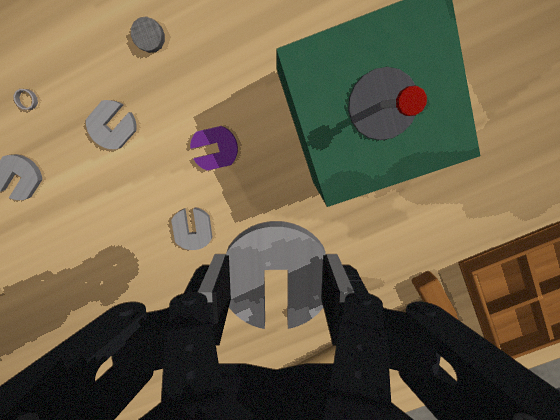

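```bash
python3 - <<'E'
from h import *
ci=np.load("ci12.npy",allow_pickle=True).item(); im=cv2.imread("pics/w12.png")[:,:,::-1]
hsv=cv2.cvtColor(im,cv2.COLOR_RGB2HSV)
m=((hsv[...,1]<60)&(hsv[...,2]>45)).astype(np.uint8); m[:, :340]=0; m[150:]=0;m[:,435:]=0
c=max(cv2.findContours(m,0,1)[0],key=cv2.contourArea)
p=(cast(ci,c[:,0],.114)[:,:2]*1000).astype(np.float32); print("plate",cv2.minEnclosingCircle(p))
r=(((hsv[...,0]<8)|(hsv[...,0]>172))&(hsv[...,1]>170)).astype(np.uint8); r[:, :340]=0; r[150:]=0
c=max(cv2.findContours(r,0,1)[0],key=cv2.contourArea)
for z in(.164,.170):
    p=(cast(ci,c[:,0],z)[:,:2]*1000).astype(np.float32); print("head",z,cv2.minEnclosingCircle(p))
# held weight in tool frame at tcp height .008
s=env.get_state();T=rot(s["orientation"])
for uv in((276,222),(276,328),(229,290),(324,290),(264,310),(288,310),(264,270),(287,270)): print(uv,T.inv().apply(cast(ci,uv,s["tcp_pos"][2]+.008)[0]-s["tcp_pos"]).round(4))
E
```

```text
plate ((521.6007690429688, 227.40188598632812), 26.83959197998047)
head 0.164 ((522.395263671875, 228.93348693847656), 9.489544868469238)
head 0.17 ((521.649169921875, 226.71279907226562), 9.227197647094727)
(276, 222) [-0.0079  0.0002 -0.0277]
(276, 328) [-0.0081  0.0003  0.0247]
(229, 290) [-0.008  -0.0211  0.0048]
(324, 290) [-0.008   0.0221  0.0048]
(264, 310) [-0.0081 -0.0053  0.0151]
(288, 310) [-0.0081  0.0058  0.0151]
(264, 270) [-0.008  -0.0051 -0.0052]
(287, 270) [-0.008   0.0051 -0.0052]
```

Emit:
drive_tool --increments "-0.439 -0.005 0 0.019 0.048 -0.15 0; -0.439 -0.005 0 0.019 0.048 -0.15 0; -0.439 -0.005 0 0.019 0.048 -0.15 0; -0.439 -0.005 0 0.019 0.048 -0.15 0; -0.439 -0.005 0 0.05 0.048 -0.15 0; -0.439 -0.005 0 0.105 0.048 -0.15 0; -0.439 -0.005 0 0.105 0.048 -0.15 0; -0.439 -0.005 0 0.105 0.048 -0.15 0; -0.439 -0.005 0 0.105 0.048 -0.15 0"

```text
clock: 14.58
tcp_pos: [0.4458, 0.2272, 0.1368]
orientation: [0.709, 0.0, 0.705, 0.001]
wrist_force: [0.4, -0.3, -0.4]
finger_gap: 0.0417
```

```bash
python3 - <<'E'
from h import *
stat(); im,ci=shot("wrist","w13"); go([.5216,.2273,.1155],90)
E
```

```text
t 14.57 tcp [0.4458 0.2272 0.1368] jawbearing 90.1 xaxis [ 0.005  0.002 -1.   ] F [ 0.41 -0.33 -0.41] gap 0.0417 j6 0.31
k0 turn [ 0.0015  0.0052 -0.0018] shift [ 0.0215 -0.0002  0.0759] j6 0.31
k180 turn [-3.1401e+00  2.8000e-03  8.2000e-03] shift [ 0.0215 -0.0002  0.0759] j6 0.31
```

View pics/w13.png

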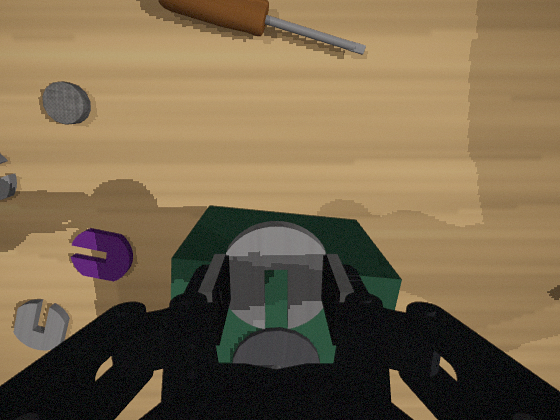

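Emit:
drive_tool --increments "0 0.005 -0.001 0.02 0 0 0; 0 0.005 -0.001 0.02 0 0 0; 0 0.005 -0.001 0.0205 0 0.02 0; 0 0.005 -0.001 0.0205 0 0.04 0; 0 0.005 -0.001 0.0205 0 0.06 0; 0 0.005 -0.001 0.0205 0 0.075 0; 0 0.005 -0.001 0.0205 0 0.076 0; 0 0.005 -0.001 0.0205 0 0.076 0"

```text
clock: 15.62
tcp_pos: [0.5195, 0.2274, 0.1144]
orientation: [0.706, -0.001, 0.708, 0.001]
wrist_force: [0.9, 0.2, 0.4]
finger_gap: 0.0417
```

```bash
python3 - <<'E'
from h import *
stat(); a,_=shot("wrist","w14"); b,_=shot("scene","s6"); c,_=shot("side","d2")
v=np.hstack([cv2.resize(a[200:360,180:380],(400,400)),cv2.resize(b[120:230,350:450],(400,400))]); cv2.imwrite("pics/c14.png",v[:,:,::-1])
E
```

```text
t 15.62 tcp [0.5195 0.2274 0.1144] jawbearing 90.1 xaxis [-0.003 -0.    -1.   ] F [0.89 0.18 0.37] gap 0.0417 j6 0.27
```

View pics/c14.png

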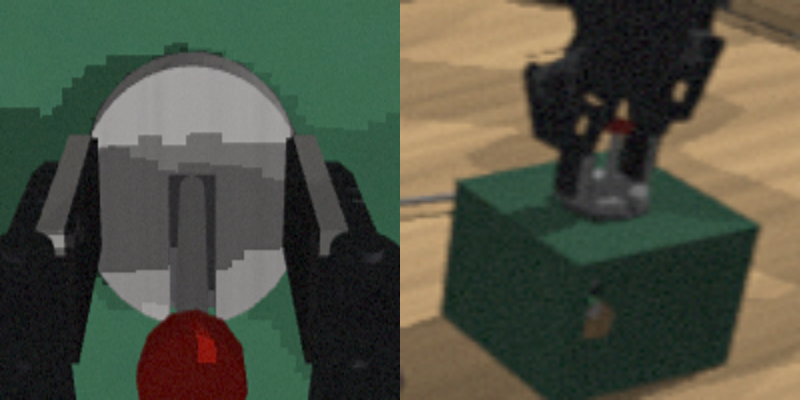

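Emit:
drive_tool --increments "0 0 0 0 0 0 0.65; 0 0 0 0 0 0 0.65; 0 0 0 0 0 0 0.65; 0 0 0 -0.05 0 0 0.7; 0 0 0 -0.11 0 0 1; 0 0 0 -0.14 0 0 1; 0 0 0 -0.14 0 -0.06 1; 0 0 0 -0.14 0 -0.1 1; 0 0 0 -0.14 0 -0.1 1"

```text
clock: 16.9
tcp_pos: [0.4175, 0.2271, 0.2549]
orientation: [0.706, -0.001, 0.709, 0.001]
wrist_force: [0.4, 0.6, -0.7]
finger_gap: 0.0854
```

```bash
python3 - <<'E'
from h import *
stat(); a,ci=shot("wrist","w15"); b,cs=shot("scene","s7")
for w in slots(b,cs): print("scene",w)
for w in slots(a,ci): print("wrist",w)
v=np.hstack([cv2.resize(a,(530,400)),cv2.resize(b[140:230,350:450],(260,400))]); cv2.imwrite("pics/c15.png",v[:,:,::-1])
go([.569,.0025,.12],75)
E
```

```text
t 16.9 tcp [0.4175 0.2271 0.2549] jawbearing 90.2 xaxis [-0.004 -0.    -1.   ] F [ 0.36  0.62 -0.68] gap 0.0854 j6 0.32
scene (0.3939, -0.3389, 0.0, 26.2, [164.0, 252.0])
scene (0.57, 0.0034, 170.9, 26.5, [333.0, 247.0])
scene (0.4279, -0.0181, 50.8, 26.6, [293.0, 219.0])
scene (0.3075, -0.2037, 153.5, 25.1, [209.0, 216.0])
wrist (0.5683, 0.0051, 151.2, 28.2, [105.0, 289.0])
wrist (0.414, -0.0188, 129.6, 25.1, [68.0, 172.0])
k0 turn [ 0.2644 -0.0022  0.0003] shift [ 0.1345 -0.2252  0.1482] j6 0.32
k180 turn [-2.8772e+00 -5.0000e-04 -3.2000e-03] shift [ 0.1345 -0.2252  0.1482] j6 0.32
```

View pics/c15.png

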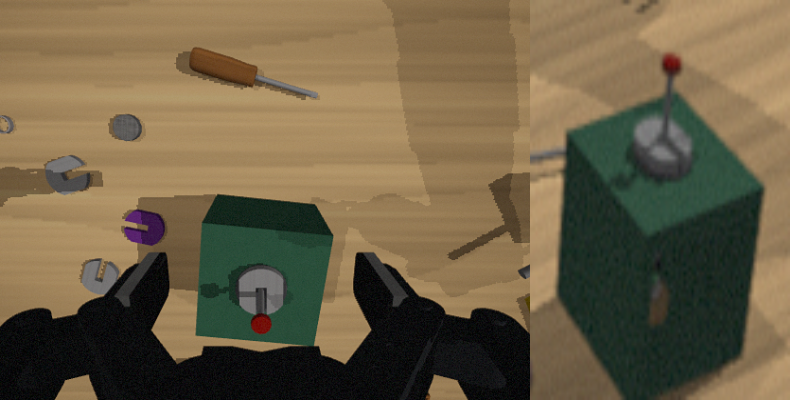

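Emit:
drive_tool --increments "0.264 0 0 0 -0.225 0.148 1; 0.264 0 0 0 -0.225 0.148 1; 0.264 0 0 0 -0.225 0.148 1; 0.264 0 0 0.04 -0.225 0.148 1; 0.264 0 0 0.1 -0.225 0.148 1; 0.264 0 0 0.135 -0.225 0.148 1; 0.264 0 0 0.165 -0.225 0.148 1; 0.264 0 0 0.165 -0.225 0.148 1; 0.264 0 0 0.165 -0.225 0.148 1"

```text
clock: 18.12
tcp_pos: [0.5694, 0.002, 0.0899]
orientation: [0.7, 0.092, 0.702, -0.093]
wrist_force: [0.1, -0.2, 1.2]
finger_gap: 0.0853
```

```bash
python3 - <<'E'
from h import *
stat(); a,ci=shot("wrist","w16")
for w in slots(a,ci):
    print("wrist",w); go([w[0],w[1],.0008],w[2]-90)
E
```

```text
t 18.12 tcp [0.5694 0.002  0.0899] jawbearing 75.0 xaxis [-0.002 -0.001 -1.   ] F [ 0.06 -0.16  1.17] gap 0.0853 j6 0.13
wrist (0.5688, 0.0026, 158.9, 26.4, [276.0, 217.0])
k0 turn [ 0.1064 -0.0005  0.001 ] shift [ 0.0897  0.0003 -0.001 ] j6 0.13
k180 turn [-3.0352e+00 -1.6000e-03 -8.0000e-04] shift [ 0.0897  0.0003 -0.001 ] j6 0.13
wrist (0.4328, -0.1422, 104.9, 24.2, [9.0, 76.0])
k0 turn [1.0489 0.     0.0012] shift [ 0.0899 -0.1748 -0.0949] j6 0.13
k180 turn [-2.0927e+00 -1.4000e-03  0.0000e+00] shift [ 0.0899 -0.1748 -0.0949] j6 0.13
wrist (0.426, -0.0193, 169.1, 26.3, [178.0, 20.0])
k0 turn [-0.0716 -0.0006  0.001 ] shift [ 0.0898 -0.0578 -0.1333] j6 0.13
k180 turn [3.0699e+00 1.5000e-03 9.0000e-04] shift [ 0.0898 -0.0578 -0.1333] j6 0.13
```

View pics/w16.png

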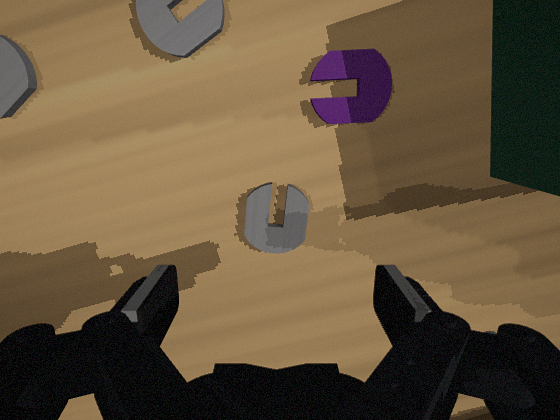

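Emit:
drive_tool --increments "0.11 0 0 0.03 0 -0.001 1; 0.11 0 0 0.06 0 -0.001 1; 0.11 0 0 0.0895 0 -0.001 1; 0.11 0 0 0.0895 0 -0.001 1; 0.11 0 0 0.0895 0 -0.001 0; 0.11 0 0 0.0895 0 -0.001 0; 0.11 0 0 0.0895 0 -0.001 0; 0.11 0 0 0.0895 0 -0.001 0; 0.11 0 0 0.08 0 -0.001 0; 0.11 0 0 0.02 0 -0.001 0; 0.11 0 0 -0.04 0 -0.001 0; 0.11 0 0 -0.08 0 -0.001 0"

```text
clock: 19.68
tcp_pos: [0.5683, 0.0026, 0.1729]
orientation: [0.695, 0.13, 0.695, -0.131]
wrist_force: [1.1, -1.5, -2.0]
finger_gap: 0.0418
```

```bash
python3 - <<'E'
from h import *
stat(); a,ci=shot("wrist","w17"); go([.605,.227,.22],90)
E
```

```text
t 19.68 tcp [0.5683 0.0026 0.1729] jawbearing 68.7 xaxis [ 0.    -0.001 -1.   ] F [ 1.09 -1.47 -1.98] gap 0.0418 j6 0.24
k0 turn [-0.3717  0.0075  0.0005] shift [-0.0422  0.2219 -0.0492] j6 0.24
k180 turn [ 2.7699e+00  8.0000e-04 -1.0400e-02] shift [-0.0422  0.2219 -0.0492] j6 0.24
```

View pics/w17.png

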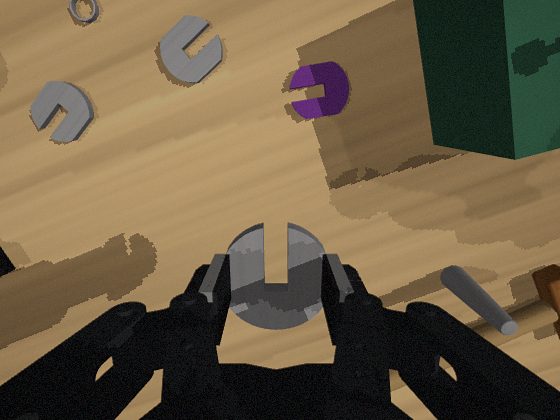

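Emit:
drive_tool --increments "-0.372 0.003 0 -0.042 0.222 -0.049 0; -0.372 0.003 0 -0.042 0.222 -0.049 0; -0.372 0.003 0 -0.042 0.222 -0.049 0; -0.372 0.003 0 -0.042 0.222 -0.049 0; -0.372 0.003 0 -0.042 0.222 -0.049 0; -0.372 0.003 0 -0.01 0.222 -0.049 0; -0.372 0.003 0 0.035 0.222 -0.049 0; -0.372 0.003 0 0.035 0.222 -0.049 0; -0.372 0.003 0 0.035 0.222 -0.049 0"

```text
clock: 20.85
tcp_pos: [0.6027, 0.2267, 0.1351]
orientation: [0.705, 0.0, 0.709, -0.0]
wrist_force: [0.0, -0.3, -0.6]
finger_gap: 0.0416
```

```bash
python3 - <<'E'
from h import *
stat(); a,ci=shot("wrist","w18"); go([.5216,.2273,.123],90)
E
```

```text
t 20.85 tcp [0.6027 0.2267 0.1351] jawbearing 90.0 xaxis [-0.006  0.    -1.   ] F [ 0.   -0.33 -0.55] gap 0.0416 j6 0.24
k0 turn [-0.0006 -0.0037 -0.0007] shift [ 0.0133  0.0003 -0.0818] j6 0.24
k180 turn [ 3.141e+00 -1.200e-03  5.900e-03] shift [ 0.0133  0.0003 -0.0818] j6 0.24
```

View pics/w18.png

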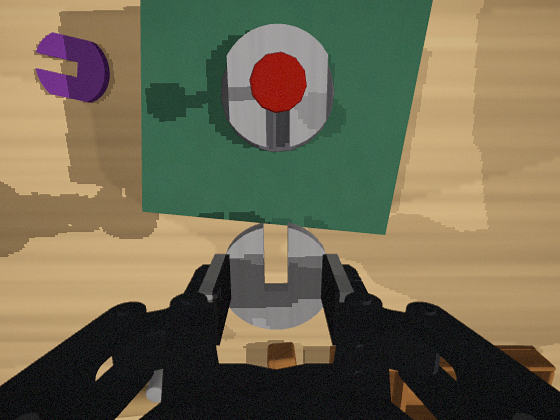

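Emit:
drive_tool --increments "0 -0.003 0 0.011 0 -0.01 0; 0 -0.003 0 0.0115 0 -0.03 0; 0 -0.003 0 0.0115 0 -0.05 0; 0 -0.003 0 0.0115 0 -0.068 0; 0 -0.003 0 0.0115 0 -0.0815 0; 0 -0.003 0 0.0115 0 -0.0815 0; 0 -0.003 0 0.0115 0 -0.0815 0"

```text
clock: 21.78
tcp_pos: [0.5218, 0.2274, 0.1235]
orientation: [0.707, 0.0, 0.708, 0.0]
wrist_force: [0.6, -1.2, -1.3]
finger_gap: 0.0414
```

```bash
python3 - <<'E'
from h import *
stat(); a,_=shot("wrist","w19"); b,_=shot("scene","s8")
v=np.hstack([cv2.resize(a[150:360,150:400],(450,400)),cv2.resize(b[120:230,350:450],(350,400))]); cv2.imwrite("pics/c19.png",v[:,:,::-1])
E
```

```text
t 21.77 tcp [0.5218 0.2274 0.1235] jawbearing 90.0 xaxis [-0.002  0.001 -1.   ] F [ 0.59 -1.16 -1.33] gap 0.0414 j6 0.27
```

View pics/c19.png

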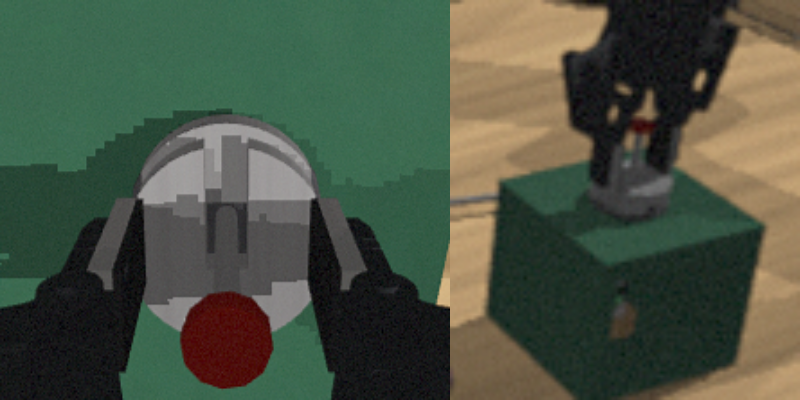

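Emit:
drive_tool --increments "0 0 0 0 0 0 0.65; 0 0 0 0 0 0 0.65; 0 0 0 0 0 0 0.65; 0 0 0 -0.05 0 0 0.7; 0 0 0 -0.11 0 0 1; 0 0 0 -0.13 0 0 1; 1.22 0 0 -0.13 -0.247 -0.096 1; 1.22 0 0 -0.13 -0.247 -0.096 1; 1.22 0 0 -0.13 -0.247 -0.096 1; 1.22 0 0 -0.13 -0.247 -0.096 1; 1.22 0 0 -0.1 -0.247 -0.096 1; 1.22 0 0 -0.06 -0.247 -0.096 1"

```text
clock: 23.38
tcp_pos: [0.4256, -0.0215, 0.1835]
orientation: [0.597, 0.38, 0.596, -0.38]
wrist_force: [0.7, -0.7, -0.0]
finger_gap: 0.0851
```

```bash
python3 - <<'E'
from h import *
stat(); a,ci=shot("wrist","w20"); go([.426,-.0193,.09],18)
b,cs=shot("scene","s9")
for w in slots(a,ci): print(w)
v=np.hstack([cv2.resize(a,(530,400)),cv2.resize(b[140:230,350:450],(260,400))]); cv2.imwrite("pics/c20.png",v[:,:,::-1])
E
```

```text
t 23.38 tcp [ 0.4256 -0.0215  0.1835] jawbearing 25.0 xaxis [ 0.    -0.001 -1.   ] F [ 0.71 -0.68 -0.05] gap 0.0851 j6 0.9
k0 turn [ 0.1177 -0.0048  0.008 ] shift [0.0879 0.0046 0.0014] j6 0.9
k180 turn [-3.0239 -0.0121 -0.0072] shift [0.0879 0.0046 0.0014] j6 0.9
(0.4287, -0.1479, -64.6, 27.7, [229.0, 295.0])
(0.4256, -0.0192, 109.2, 26.2, [277.0, 186.0])
```

View pics/c20.png

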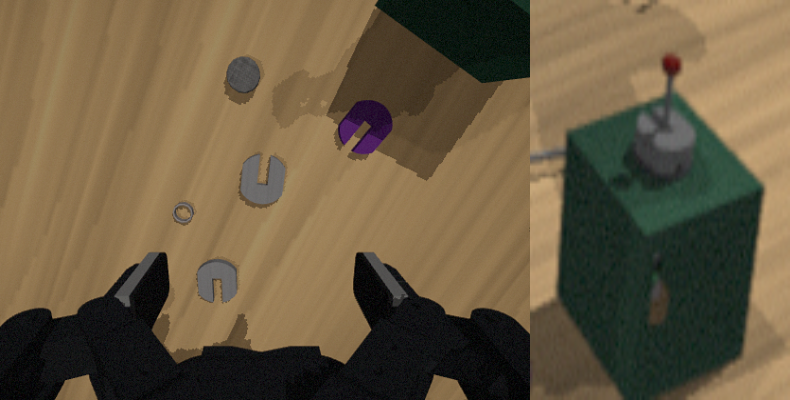

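Emit:
drive_tool --increments "0.015 0 0 0.06 0 -0.002 1; 0.015 0 0 0.11 0 -0.002 1; 0.015 0 0 0.13 0 -0.002 1; 0.015 0 0 0.13 0 -0.002 1"

```text
clock: 23.98
tcp_pos: [0.4232, -0.0174, 0.0529]
orientation: [0.594, 0.38, 0.598, -0.381]
wrist_force: [0.1, 0.5, 0.1]
finger_gap: 0.0851
```

```bash
python3 - <<'E'
from h import *
stat(); a,ci=shot("wrist","w21")
for w in slots(a,ci): 
    print(w); go([w[0],w[1],.0006],w[2]-90)
E
```

```text
t 23.98 tcp [ 0.4232 -0.0174  0.0529] jawbearing 24.9 xaxis [-0.006  0.001 -1.   ] F [0.06 0.49 0.07] gap 0.0851 j6 0.91
(0.5122, -0.0135, -124.2, 22.9, [408.0, 291.0])
k0 turn [-2.1107e+00 -4.3000e-03  2.0000e-04] shift [0.053  0.0817 0.0332] j6 0.91
k180 turn [1.0309e+00 2.0000e-04 3.7000e-03] shift [0.053  0.0817 0.0332] j6 0.91
(0.3649, -0.0862, -15.7, 23.9, [143.0, 292.0])
k0 turn [2.2788 0.0028 0.0035] shift [ 0.0535 -0.0825  0.0372] j6 0.91
k180 turn [-0.8628 -0.0028  0.0023] shift [ 0.0535 -0.0825  0.0372] j6 0.91
(0.4258, -0.0189, 107.8, 26.6, [280.0, 239.0])
k0 turn [ 0.1233 -0.0014  0.0032] shift [0.0533 0.0011 0.0018] j6 0.91
k180 turn [-3.0182e+00 -4.9000e-03 -2.1000e-03] shift [0.0533 0.0011 0.0018] j6 0.91
```

View pics/w21.png

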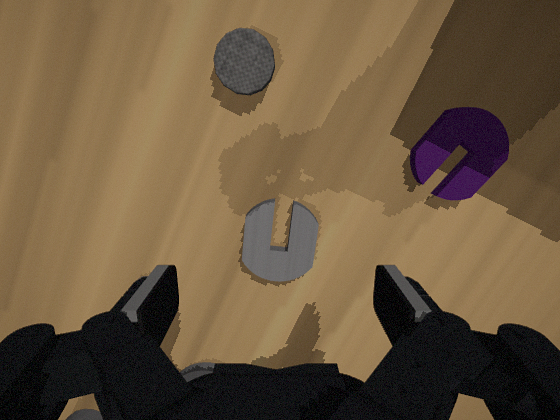

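Emit:
drive_tool --increments "0.115 0 0 0.03 0.001 0.0018 1; 0.115 0 0 0.0525 0.001 0.0018 1; 0.115 0 0 0.0525 0.001 0.0018 1; 0.115 0 0 0.0525 0.001 0.0018 0; 0.115 0 0 0.0525 0.001 0.0018 0; 0.115 0 0 0.0525 0.001 0.0018 0; 0.115 0 0 0.0525 0.001 0.0018 0; 0.115 0 0 0.04 0.001 0.0018 0; 0.115 0 0 -0.02 0.001 0.0018 0; 0.115 0 0 -0.08 0.001 0.0018 0; 0.115 0 0 -0.14 0.001 0.0018 0; 0.115 0 0 -0.17 0.001 0.0018 0"

```text
clock: 25.52
tcp_pos: [0.4269, -0.0194, 0.2275]
orientation: [0.573, 0.415, 0.572, -0.415]
wrist_force: [0.4, -0.5, -0.6]
finger_gap: 0.0417
```

```bash
python3 - <<'E'
from h import *
stat(); a,ci=shot("wrist","w22"); go([.5216,.14,.22],0)
E
```

```text
t 25.52 tcp [ 0.4269 -0.0194  0.2275] jawbearing 18.1 xaxis [ 0.002 -0.001 -1.   ] F [ 0.37 -0.46 -0.63] gap 0.0417 j6 1.02
k0 turn [ 0.3162  0.0029 -0.0052] shift [ 0.0103  0.1384 -0.1227] j6 1.02
k180 turn [-2.8254  0.0074  0.0041] shift [ 0.0103  0.1384 -0.1227] j6 1.02
```

View pics/w22.png

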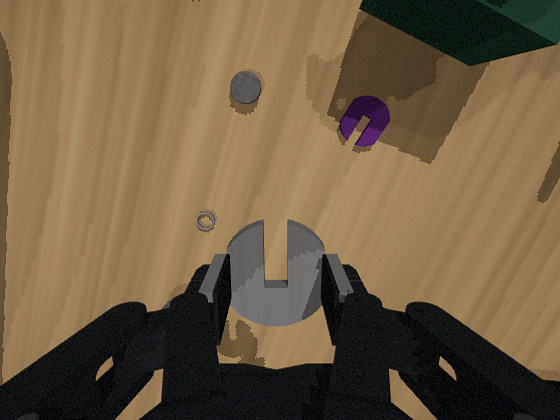

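Emit:
drive_tool --increments "0.316 0.003 -0.005 0.01 0.138 -0.123 0; 0.316 0.003 -0.005 0.01 0.138 -0.123 0; 0.316 0.003 -0.005 0.01 0.138 -0.123 0; 0.316 0.003 -0.005 0.04 0.138 -0.123 0; 0.316 0.003 -0.005 0.085 0.138 -0.123 0; 0.316 0.003 -0.005 0.085 0.138 -0.123 0; 0.316 0.003 -0.005 0.085 0.138 -0.123 0"

```text
clock: 26.45
tcp_pos: [0.5189, 0.1406, 0.1391]
orientation: [0.497, 0.499, 0.503, -0.501]
wrist_force: [0.6, -0.7, -1.0]
finger_gap: 0.0414
```

```bash
python3 - <<'E'
from h import *
stat(); a,ci=shot("wrist","w23"); go([.5216,.2273,.131],0)
E
```

```text
t 26.45 tcp [0.5189 0.1406 0.1391] jawbearing -0.0 xaxis [-0.008  0.002 -1.   ] F [ 0.58 -0.75 -1.  ] gap 0.0414 j6 1.68
k0 turn [-0.0004 -0.0026  0.0063] shift [ 0.009   0.002  -0.0867] j6 1.68
k180 turn [3.1412 0.0099 0.004 ] shift [ 0.009   0.002  -0.0867] j6 1.68
```

View pics/w23.png

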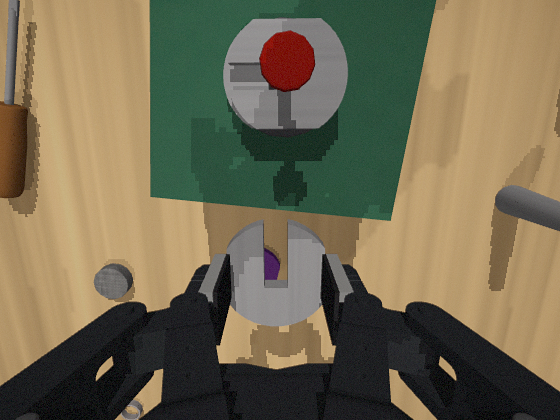

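Emit:
drive_tool --increments "0 -0.002 0.006 0.008 0.002 -0.015 0; 0 -0.002 0.006 0.0085 0.0022 -0.035 0; 0 -0.002 0.006 0.0085 0.0022 -0.055 0; 0 -0.002 0.006 0.0085 0.0022 -0.073 0; 0 -0.002 0.006 0.0085 0.0022 -0.0865 0; 0 -0.002 0.006 0.0085 0.0022 -0.0865 0; 0 -0.002 0.006 0.0085 0.0022 -0.0865 0"

```text
clock: 27.38
tcp_pos: [0.5211, 0.227, 0.1307]
orientation: [-0.5, -0.499, -0.5, 0.501]
wrist_force: [-0.5, -6.7, 4.9]
finger_gap: 0.0375
```

```bash
python3 - <<'E'
from h import *
stat(); a,_=shot("wrist","w24"); b,_=shot("scene","s10")
v=np.hstack([cv2.resize(a[150:360,150:400],(450,400)),cv2.resize(b[120:230,350:450],(350,400))]); cv2.imwrite("pics/c24.png",v[:,:,::-1])
E
```

```text
t 27.38 tcp [0.5211 0.227  0.1307] jawbearing 0.0 xaxis [-0.001 -0.003 -1.   ] F [-0.45 -6.73  4.95] gap 0.0375 j6 1.84
```

View pics/c24.png

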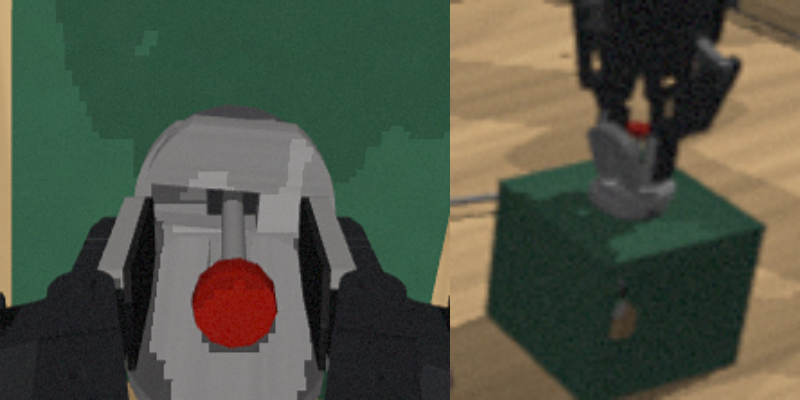

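The grip slackened: the weight has pitched in the fingers, with its rear up and its mouth down at the stem. I'll back it out gently.

Emit:
drive_tool --increments "0 0 0 -0.004 0 0.004 0; 0 0 0 -0.008 0 0.015 0; 0 0 0 -0.01 0 0.035 0; 0 0 0 -0.012 0 0.06 0; 0 0 0 -0.015 0 0.087 0; 0 0 0 -0.015 0 0.087 0" --newtons 60

```text
clock: 28.22
tcp_pos: [0.5207, 0.138, 0.1445]
orientation: [-0.498, -0.5, -0.5, 0.502]
wrist_force: [-0.5, -0.4, -0.5]
finger_gap: 0.0342
```

```bash
python3 - <<'E'
from h import *
stat(); a,_=shot("wrist","w25"); b,_=shot("scene","s11"); c,_=shot("side","d3")
v=np.hstack([cv2.resize(a,(450,400)),cv2.resize(b[110:230,310:450],(350,400))]); cv2.imwrite("pics/c25.png",v[:,:,::-1])
E
```

```text
t 28.23 tcp [0.5207 0.138  0.1445] jawbearing -0.2 xaxis [-0.003  0.    -1.   ] F [-0.5  -0.41 -0.47] gap 0.0342 j6 1.68
```

View pics/c25.png

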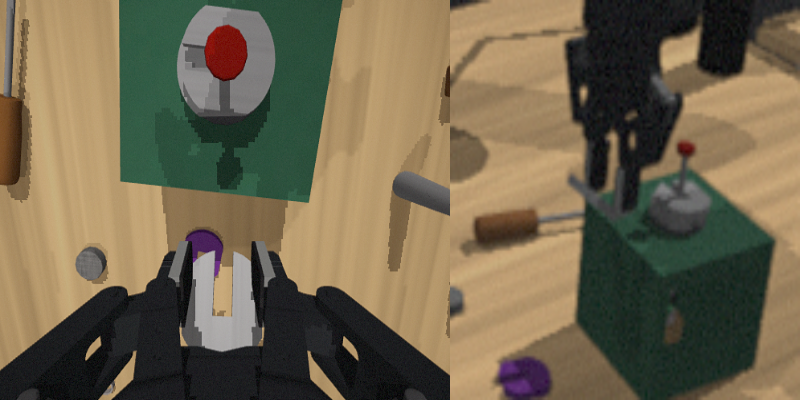

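```bash
python3 - <<'E'
import cv2,numpy as np
a=cv2.imread("pics/w25.png");b=cv2.imread("pics/s11.png")
v=np.hstack([cv2.resize(a[240:380,200:350],(420,392),interpolation=cv2.INTER_CUBIC),cv2.resize(b[140:210,330:400],(380,392),interpolation=cv2.INTER_CUBIC)]); cv2.imwrite("pics/c26.png",v)
E
```

```text
(no output)
```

View pics/c26.png

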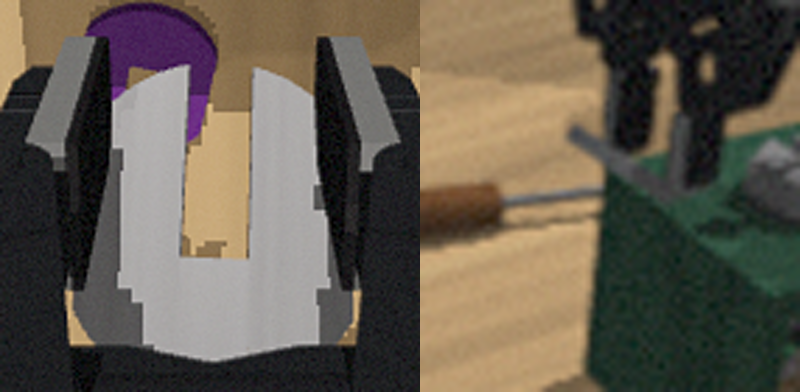

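Emit:
drive_tool --increments "0 0 0 0 0.01 0.03 0; 0 0 0 0 0.03 0.07 0; 0 0 0 0 0.05 0.11 0; 0 0 0 0.02 0.06 0.14 0; 0 0 0 0.06 0.06 0.14 0; 0 0 0 0.1 0.06 0.14 0; 0 0 0 0.12 0.06 0.14 0; 0 0 0 0.12 0.06 0.14 0"

```text
clock: 29.38
tcp_pos: [0.5785, 0.0012, 0.0221]
orientation: [0.498, 0.498, 0.502, -0.501]
wrist_force: [0.2, -0.1, -0.7]
finger_gap: 0.0334
```

```bash
python3 - <<'E'
from h import *
stat(); a,_=shot("wrist","w27"); b,_=shot("scene","s12")
v=np.hstack([cv2.resize(a[200:400,150:400],(420,392),interpolation=cv2.INTER_CUBIC),cv2.resize(b[190:280,290:380],(380,392),interpolation=cv2.INTER_CUBIC)]); cv2.imwrite("pics/c27.png",v[:,:,::-1])
E
```

```text
t 29.38 tcp [0.5785 0.0012 0.0221] jawbearing 0.1 xaxis [-0.007  0.001 -1.   ] F [ 0.24 -0.13 -0.66] gap 0.0334 j6 1.43
```

View pics/c27.png

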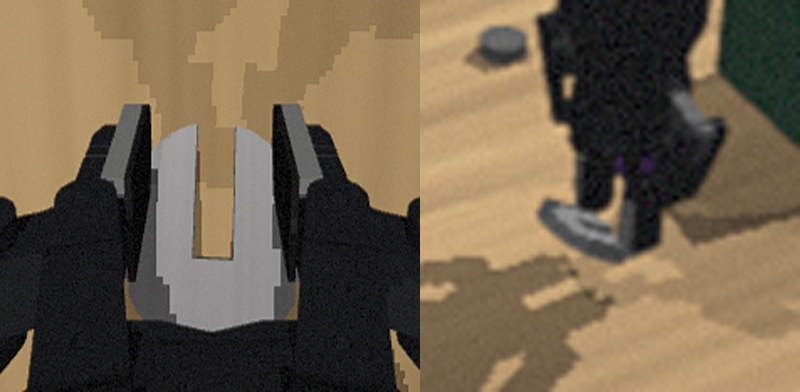

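Emit:
drive_tool --increments "0 0 0 0.01 0 0 0; 0 0 0 0.017 0 0 0; 0 0 0 0.017 0 0 0.6; 0 0 0 0.017 0 0 1; 0 0 0 0.017 0 0 1; 0 0 0 -0.02 0 0 1; 0 0 0 -0.06 0 0 1; 0 0 0 -0.08 0 0 1; 0 0 0 -0.08 0 0 1"

```text
clock: 30.6
tcp_pos: [0.5822, -0.0, 0.1063]
orientation: [0.5, 0.5, 0.5, -0.5]
wrist_force: [0.4, 0.2, -0.9]
finger_gap: 0.0853
```

```bash
python3 - <<'E'
from h import *
stat(); a,ci=shot("wrist","w28")
for w in slots(a,ci):
    print(w); go([w[0],w[1],.06],w[2]-90)
E
```

```text
t 30.6 tcp [ 0.5822 -0.      0.1063] jawbearing -0.0 xaxis [ 0.001 -0.    -1.   ] F [ 0.4   0.24 -0.9 ] gap 0.0853 j6 1.43
(0.6845, -0.0697, -131.9, 30.6, [408.0, 292.0])
k0 turn [-2.4104e+00 -1.5000e-03  5.0000e-04] shift [0.0446 0.1034 0.0698] j6 1.43
k180 turn [7.312e-01 4.000e-04 1.200e-03] shift [0.0446 0.1034 0.0698] j6 1.43
(0.4743, -0.0651, -25.5, 29.6, [144.0, 290.0])
k0 turn [2.0158e+00 1.2000e-03 8.0000e-04] shift [ 0.0448 -0.1068  0.0652] j6 1.43
k180 turn [-1.1258e+00 -7.0000e-04  1.0000e-03] shift [ 0.0448 -0.1068  0.0652] j6 1.43
(0.5791, -0.0215, 86.6, 26.9, [273.0, 235.0])
k0 turn [ 0.0593 -0.      0.0012] shift [ 0.0447 -0.002   0.0216] j6 1.43
k180 turn [-3.0823e+00 -1.8000e-03 -0.0000e+00] shift [ 0.0447 -0.002   0.0216] j6 1.43
```

View pics/w28.png

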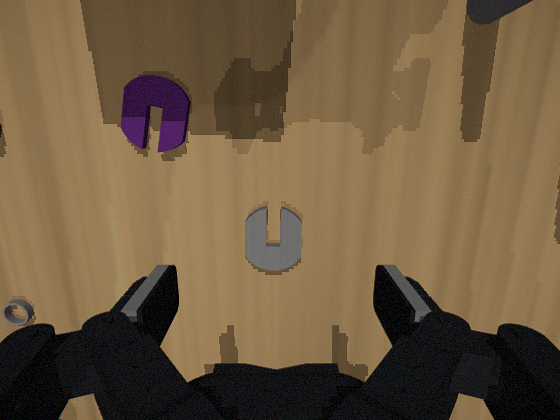

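Emit:
drive_tool --increments "0 0 0 0.05 -0.0025 0.021 1; 0 0 0 0.1 -0.0025 0.021 1; 0 0 0 0.1055 -0.0025 0.021 1; 0 0 0 0.1055 -0.0025 0.021 1; 0 0 0 0.1055 -0.0025 0.021 0; 0 0 0 0.1055 -0.0025 0.021 0; 0 0 0 0.1055 -0.0025 0.021 0; 0 0 0 0.1055 -0.0025 0.021 0; 0 0 0 0.09 -0.0025 0.021 0; 0 0 0 0.03 -0.0025 0.021 0; 0 0 0 -0.03 -0.0025 0.021 0; 0 0 0 -0.06 -0.0025 0.021 0" --newtons 70

```text
clock: 32.15
tcp_pos: [0.5798, -0.021, 0.1693]
orientation: [0.501, 0.501, 0.499, -0.499]
wrist_force: [0.6, -0.6, -1.9]
finger_gap: 0.0413
```

```bash
python3 - <<'E'
from h import *
stat(); a,ci=shot("wrist","w29"); go([.5216,.14,.141],0)
E
```

```text
t 32.15 tcp [ 0.5798 -0.021   0.1693] jawbearing 0.0 xaxis [ 0.003 -0.001 -1.   ] F [ 0.64 -0.61 -1.9 ] gap 0.0413 j6 1.4
k0 turn [ 0.0002  0.0015 -0.0071] shift [ 0.0307 -0.0597 -0.1613] j6 1.4
k180 turn [-3.1414e+00  1.1200e-02  2.4000e-03] shift [ 0.0307 -0.0597 -0.1613] j6 1.4
```

Picture viewing is used up, so I'll check grips numerically against earlier good frames.

```bash
cat >> h.py <<'E'
def held(im):
    "held disc in the wrist picture: top rows of each half, slot edges, slot end row, bottom row, side columns"
    hsv=cv2.cvtColor(np.ascontiguousarray(im),cv2.COLOR_RGB2HSV); g=(hsv[...,1]<40)&(hsv[...,2]>60)
    f=lambda v,o:int(np.flatnonzero(v)[0])+o if v.any() else None
    l=lambda v,o:int(np.flatnonzero(v)[-1])+o if v.any() else None
    return dict(topL=f(g[200:340,255],200),topR=f(g[200:340,297],200),slotL=l(g[255,230:277],230),slotR=f(g[255,277:325],277),end=f(g[225:340,276],225),bottom=l(g[250:350,276],250),grey=int(g[215:335,225:330].sum()))
E
python3 - <<'E'
from h import *
for n in("w17","w18","w22","w23","w25","w29"): print(n,held(cv2.imread(f"pics/{n}.png")[:,:,::-1]))
E
```

```text
w17 {'topL': 225, 'topR': 226, 'slotL': 263, 'slotR': 288, 'end': 292, 'bottom': 328, 'grey': 6488}
w18 {'topL': 225, 'topR': 225, 'slotL': 263, 'slotR': 288, 'end': 284, 'bottom': 328, 'grey': 7238}
w22 {'topL': 222, 'topR': 222, 'slotL': 263, 'slotR': 288, 'end': 280, 'bottom': 325, 'grey': 7185}
w23 {'topL': 222, 'topR': 222, 'slotL': 263, 'slotR': 288, 'end': 280, 'bottom': 325, 'grey': 7267}
w25 {'topL': 267, 'topR': 266, 'slotL': 233, 'slotR': 318, 'end': 332, 'bottom': 349, 'grey': 4120}
w29 {'topL': 226, 'topR': 226, 'slotL': 263, 'slotR': 288, 'end': 285, 'bottom': 330, 'grey': 7268}
```

Emit:
drive_tool --increments "0 0.001 -0.006 0 -0.06 -0.161 0; 0 0.001 -0.006 0 -0.06 -0.161 0; 0 0.001 -0.006 0 -0.06 -0.161 0; 0 0.001 -0.006 0.02 -0.06 -0.161 0; 0 0.001 -0.006 0.03 -0.06 -0.161 0; 0 0.001 -0.006 0.03 -0.06 -0.161 0"

```text
clock: 32.95
tcp_pos: [0.5175, 0.1397, 0.1338]
orientation: [0.497, 0.498, 0.503, -0.503]
wrist_force: [-0.6, 0.4, -0.9]
finger_gap: 0.0416
```

```bash
cat >> h.py <<'E'
def red(im,ci,z=.170):
    hsv=cv2.cvtColor(np.ascontiguousarray(im),cv2.COLOR_RGB2HSV)
    r=(((hsv[...,0]<8)|(hsv[...,0]>172))&(hsv[...,1]>170)&(hsv[...,2]>60)).astype(np.uint8)
    c=max(cv2.findContours(r,0,1)[0],key=cv2.contourArea); (u,v),q=cv2.minEnclosingCircle(c)
    return (round(u,1),round(v,1),round(q,1)),cast(ci,(u,v),z)[0].round(4)
E
python3 - <<'E'
from h import *
stat(); a,ci=shot("wrist","w30"); print(held(a),red(a,ci)); go([.5216,.2273,.131],0)
E
```

```text
t 32.95 tcp [0.5175 0.1397 0.1338] jawbearing -0.0 xaxis [-0.011  0.001 -1.   ] F [-0.63  0.4  -0.93] gap 0.0416 j6 1.68
{'topL': 226, 'topR': 226, 'slotL': 263, 'slotR': 288, 'end': 284, 'bottom': 330, 'grey': 7366} ((290.5, 54.5, 31.8), array([0.5215, 0.2276, 0.17  ]))
k0 turn [-0.001  -0.0012  0.0097] shift [ 0.0035  0.0034 -0.0877] j6 1.68
k180 turn [3.1405e+00 1.5300e-02 1.9000e-03] shift [ 0.0035  0.0034 -0.0877] j6 1.68
```

Emit:
drive_tool --increments "0 -0.001 0.0095 0.001 0.0034 0 0; 0 -0.001 0.0095 0.0015 0.0034 -0.015 0; 0 -0.001 0.0095 0.0025 0.0034 -0.035 0; 0 -0.001 0.0095 0.0025 0.0034 -0.055 0; 0 -0.001 0.0095 0.0025 0.0034 -0.073 0; 0 -0.001 0.0095 0.0025 0.0034 -0.0865 0; 0 -0.001 0.0095 0.0025 0.0034 -0.0865 0; 0 -0.001 0.0095 0.0025 0.0034 -0.0865 0"

```text
clock: 34.0
tcp_pos: [0.5214, 0.2265, 0.1319]
orientation: [0.5, 0.5, 0.5, -0.5]
wrist_force: [0.5, -0.7, -1.1]
finger_gap: 0.0413
```

```bash
python3 - <<'E'
from h import *
stat(); a,ci=shot("wrist","w31"); print(held(a),red(a,ci)); print(held(cv2.imread("pics/w19.png")[:,:,::-1]),held(cv2.imread("pics/w24.png")[:,:,::-1]))
E
```

```text
t 34.0 tcp [0.5214 0.2265 0.1319] jawbearing 0.0 xaxis [ 0. -0. -1.] F [ 0.51 -0.67 -1.14] gap 0.0413 j6 1.84
{'topL': 208, 'topR': 207, 'slotL': 276, 'slotR': 277, 'end': 225, 'bottom': 285, 'grey': 8356} ((279.3, 309.9, 24.1), array([0.5218, 0.2298, 0.17  ]))
{'topL': 214, 'topR': 214, 'slotL': 276, 'slotR': 277, 'end': 225, 'bottom': 302, 'grey': 8409} {'topL': 211, 'topR': 209, 'slotL': 276, 'slotR': 277, 'end': 225, 'bottom': 349, 'grey': 8678}
```

Emit:
drive_tool --increments "0 0 0 0.0015 0 -0.0008 0; 0 0 0 0.0015 0 -0.0008 0.65; 0 0 0 0.0015 0 -0.0008 0.65; 0 0 0 0.0015 0 -0.0008 0.65; 0 0 0 -0.05 0 0 0.7; 0 0 0 -0.11 0 0 1; 0 0 0 -0.13 0 0 1; -0.44 0 0 -0.13 -0.03 0.06 1; -0.44 0 0 -0.13 -0.05 0.12 1; -0.44 0 0 -0.13 -0.05 0.16 1; -0.44 0 0 -0.13 -0.05 0.16 1"

```text
clock: 35.42
tcp_pos: [0.4712, 0.064, 0.2623]
orientation: [0.597, 0.38, 0.596, -0.38]
wrist_force: [0.2, 0.7, 0.8]
finger_gap: 0.0851
```

```bash
python3 - <<'E'
from h import *
stat(); a,ci=shot("wrist","w32"); print(red(a,ci))
hsv=cv2.cvtColor(a,cv2.COLOR_RGB2HSV); m=((hsv[...,1]<45)&(hsv[...,2]>80)).astype(np.uint8)
m[200:]=0
for c in cv2.findContours(m,0,cv2.CHAIN_APPROX_NONE)[0]:
    if cv2.contourArea(c)>500:
        for z in(.1372,):
            p=(cast(ci,c[:,0],z)[:,:2]*1000).astype(np.float32); print("stack",z,cv2.minEnclosingCircle(p),c[:,0].mean(0))
b,cs=shot("scene","s13")
for w in slots(b,cs)+weights(b,cs): print(w)
go([.4287,-.148,.1],25.4)
E
```

```text
t 35.42 tcp [0.4712 0.064  0.2623] jawbearing 24.9 xaxis [ 0.001 -0.    -1.   ] F [0.16 0.71 0.81] gap 0.0851 j6 1.1
((456.0, 23.6, 14.9), array([0.5212, 0.2273, 0.17  ]))
stack 0.1372 ((537.5435791015625, 221.01290893554688), 18.679397583007812) [444.39370079  53.36220472]
stack 0.1372 ((515.7172241210938, 224.86546325683594), 24.459505081176758) [419.56989247  30.1827957 ]
(0.4294, -0.1515, -63.7, 27.0, [247.0, 235.0])
(0.3075, -0.2037, 153.5, 25.1, [209.0, 216.0])
(0.4294, -0.1515, -82.5, 27.0, 3.5, [247.0, 234.0])
(0.3071, -0.2041, 114.1, 24.7, 8.4, [208.0, 216.0])
(0.0595, -0.0477, 26.2, 29.6, 8.3, [227.0, 165.0])
k0 turn [-0.0054 -0.0001 -0.0014] shift [ 0.162  -0.1299  0.1759] j6 1.1
k180 turn [ 3.1361e+00 -2.2000e-03  2.0000e-04] shift [ 0.162  -0.1299  0.1759] j6 1.1
```

Emit:
drive_tool --increments "-0.005 0 0 0.04 -0.13 0.176 1; -0.005 0 0 0.08 -0.13 0.176 1; -0.005 0 0 0.12 -0.13 0.176 1; -0.005 0 0 0.16 -0.13 0.176 1; -0.005 0 0 0.182 -0.13 0.176 1; -0.005 0 0 0.182 -0.13 0.176 1; -0.005 0 0 0.182 -0.13 0.176 1"

```text
clock: 36.4
tcp_pos: [0.43, -0.1472, 0.0808]
orientation: [0.599, 0.377, 0.598, -0.377]
wrist_force: [-0.2, 0.2, 1.0]
finger_gap: 0.0855
```

```bash
python3 - <<'E'
from h import *
stat(); a,ci=shot("wrist","w33")
for w in slots(a,ci):
    print(w)
    if w[3]>25: go([w[0],w[1],.0006],w[2]+90)
E
```

```text
t 36.4 tcp [ 0.43   -0.1472  0.0808] jawbearing 25.6 xaxis [ 0.001  0.    -1.   ] F [-0.15  0.21  1.  ] gap 0.0855 j6 0.62
(0.3526, -0.2463, -73.6, 28.3, [120.0, 281.0])
k0 turn [ 0.1605  0.0017 -0.0025] shift [ 0.0807 -0.1133  0.0552] j6 0.62
k180 turn [-2.9811e+00  3.8000e-03  2.5000e-03] shift [ 0.0807 -0.1133  0.0552] j6 0.62
(0.4287, -0.1493, -65.8, 26.7, [274.0, 224.0])
k0 turn [ 0.0244  0.0018 -0.0024] shift [ 0.0809 -0.0028  0.0006] j6 0.62
k180 turn [-3.1172e+00  3.7000e-03  2.9000e-03] shift [ 0.0809 -0.0028  0.0006] j6 0.62
```

Emit:
drive_tool --increments "0.015 0 0 0.03 -0.0025 0.0006 0.75; 0.015 0 0 0.06 -0.0025 0.0006 0.75; 0.015 0 0 0.08 -0.0025 0.0006 0.75; 0.015 0 0 0.08 -0.0025 0.0006 0.75; 0.015 0 0 0.08 -0.0025 0.0006 0; 0.015 0 0 0.08 -0.0025 0.0006 0; 0.015 0 0 0.08 -0.0025 0.0006 0; 0.015 0 0 0.08 -0.0025 0.0006 0; 0.015 0 0 0.06 -0.0025 0.0006 0; 0.015 0 0 0 -0.0025 0.0006 0; 0.015 0 0 -0.06 -0.0025 0.0006 0; 0.015 0 0 -0.12 -0.0025 0.0006 0"

```text
clock: 37.95
tcp_pos: [0.427, -0.1494, 0.2033]
orientation: [0.596, 0.382, 0.594, -0.381]
wrist_force: [2.1, -1.3, -1.6]
finger_gap: 0.0409
```

```bash
python3 - <<'E'
from h import *
stat(); a,ci=shot("wrist","w34"); print(held(a), held(cv2.imread("pics/w11.png")[:,:,::-1])); go([.5216,.32,.23],0)
E
```

```text
t 37.95 tcp [ 0.427  -0.1494  0.2033] jawbearing 24.6 xaxis [ 0.003 -0.001 -1.   ] F [ 2.12 -1.31 -1.58] gap 0.0409 j6 0.63
{'topL': 223, 'topR': 223, 'slotL': 276, 'slotR': 277, 'end': 225, 'bottom': 344, 'grey': 7710} {'topL': 225, 'topR': 225, 'slotL': 276, 'slotR': 277, 'end': 225, 'bottom': 269, 'grey': 5849}
k0 turn [ 0.4304  0.0093 -0.0112] shift [-0.0207  0.2798 -0.3899] j6 0.63
k180 turn [-2.7111  0.0154  0.0127] shift [-0.0207  0.2798 -0.3899] j6 0.63
```

Emit:
drive_tool --increments "0.43 0.004 -0.006 -0.035 0.28 -0.39 0; 0.43 0.004 -0.006 -0.035 0.28 -0.39 0; 0.43 0.004 -0.006 -0.035 0.28 -0.39 0; 0.43 0.004 -0.006 -0.035 0.28 -0.39 0; 0.43 0.004 -0.006 -0.035 0.28 -0.39 0; 0.43 0.004 -0.006 -0.035 0.28 -0.39 0; 0.43 0.004 -0.006 -0.035 0.28 -0.39 0; 0.43 0.004 -0.006 -0.035 0.28 -0.39 0; 0.43 0.004 -0.006 0.02 0.28 -0.39 0; 0.43 0.004 -0.006 0.05 0.28 -0.39 0; 0.43 0.004 -0.006 0.05 0.28 -0.39 0"

```text
clock: 39.38
tcp_pos: [0.5169, 0.3213, 0.1481]
orientation: [0.497, 0.497, 0.503, -0.502]
wrist_force: [-0.9, 0.4, -0.7]
finger_gap: 0.0409
```

```bash
python3 - <<'E'
from h import *
stat(); a,ci=shot("wrist","w35"); print(held(a)); go([.5216,.2273,.1382],0)
b,cs=shot("scene","s14"); 
def prof(im,ci,c,z,name):
    "how far the grey of the stack reaches around c at height z, by bearing"
    hsv=cv2.cvtColor(im,cv2.COLOR_RGB2HSV); o=[]
    for t in range(0,360,30):
        rs=np.arange(.01,.036,.0005); P=np.c_[c[0]+rs*np.cos(np.radians(t)),c[1]+rs*np.sin(np.radians(t)),np.full(len(rs),z)]
        uv=proj(ci,P).round().astype(int); ok=[(hsv[v,u,1]<60 and hsv[v,u,2]>60) for u,v in uv]; o.append((t,round(rs[np.flatnonzero(ok)[-1]]*1000,1) if any(ok) else None))
    print(name,o)
prof(b,cs,(.5216,.2273),.1368,"scene")
E
```

```text
t 39.38 tcp [0.5169 0.3213 0.1481] jawbearing 0.0 xaxis [-0.01   0.001 -1.   ] F [-0.89  0.36 -0.72] gap 0.0409 j6 1.99
{'topL': 222, 'topR': 223, 'slotL': 276, 'slotR': 277, 'end': 225, 'bottom': 349, 'grey': 7357}
k0 turn [ 0.0003 -0.0025  0.0072] shift [0.0118 0.0034 0.0944] j6 1.99
k180 turn [-3.1413 -0.0113 -0.0039] shift [0.0118 0.0034 0.0944] j6 1.99
scene [(0, np.float64(35.5)), (30, np.float64(28.0)), (60, np.float64(30.0)), (90, np.float64(17.5)), (120, np.float64(26.0)), (150, np.float64(26.5)), (180, np.float64(22.5)), (210, np.float64(25.5)), (240, np.float64(29.5)), (270, np.float64(35.5)), (300, np.float64(35.5)), (330, np.float64(35.5))]
```

Emit:
drive_tool --increments "0 -0.002 0.008 0.005 0.0035 0 0; 0 -0.002 0.008 0.009 0.0035 0 0; 0 -0.002 0.008 0.0095 0.0036 0.02 0; 0 -0.002 0.008 0.0095 0.0036 0.04 0; 0 -0.002 0.008 0.0095 0.0036 0.06 0; 0 -0.002 0.008 0.0095 0.0036 0.078 0; 0 -0.002 0.008 0.0095 0.0036 0.0945 0; 0 -0.002 0.008 0.0095 0.0036 0.0945 0; 0 -0.002 0.008 0.0095 0.0036 0.0945 0"

```text
clock: 40.6
tcp_pos: [0.5224, 0.2271, 0.1403]
orientation: [0.5, 0.501, 0.5, -0.499]
wrist_force: [0.3, -0.8, -1.1]
finger_gap: 0.0412
```

```bash
python3 - <<'E'
from h import *
stat(); a,ci=shot("wrist","w36"); print(held(a),held(cv2.imread("pics/w14.png")[:,:,::-1]),red(a,ci))
E
```

```text
t 40.6 tcp [0.5224 0.2271 0.1403] jawbearing -0.0 xaxis [ 0.002  0.001 -1.   ] F [ 0.26 -0.79 -1.14] gap 0.0412 j6 1.84
{'topL': 204, 'topR': 204, 'slotL': 276, 'slotR': 277, 'end': 225, 'bottom': 275, 'grey': 8074} {'topL': 225, 'topR': 225, 'slotL': 276, 'slotR': 277, 'end': 225, 'bottom': 323, 'grey': 8436} ((276.3, 298.4, 22.4), array([0.5218, 0.2299, 0.17  ]))
```

Emit:
drive_tool --increments "0 0 0 0.002 -0.0006 0 0; 0 0 0 0.002 -0.0006 0 0.65; 0 0 0 0.002 -0.0006 0 0.65; 0 0 0 0.002 -0.0006 0 0.65; 0 0 0 -0.05 0 0 0.7; 0 0 0 -0.1 0 0 1; 0 0 0 -0.12 0 0 1; 0 0 0 -0.14 -0.01 0.06 1; 0 0 0 -0.14 -0.02 0.12 1; 0 0 0 -0.14 -0.03 0.15 1; 0 0 0 -0.14 -0.03 0.15 1"

```text
clock: 42.02
tcp_pos: [0.4916, 0.0754, 0.2805]
orientation: [0.5, 0.502, 0.499, -0.5]
wrist_force: [0.1, 0.4, -0.7]
finger_gap: 0.0857
```

```bash
cat >> h.py <<'E'
def prof(im,ci,c,z,name):
    "how far the grey of the stack reaches around c at height z, by bearing"
    hsv=cv2.cvtColor(im,cv2.COLOR_RGB2HSV); o=[]
    for t in range(0,360,15):
        rs=np.arange(.008,.036,.0005); P=np.c_[c[0]+rs*np.cos(np.radians(t)),c[1]+rs*np.sin(np.radians(t)),np.full(len(rs),z)]
        uv=proj(ci,P).round().astype(int); ok=[0<=v<420 and 0<=u<560 and hsv[v,u,1]<50 and hsv[v,u,2]>75 for u,v in uv]; o.append((t,float(rs[np.flatnonzero(ok)[-1]]*1000) if any(ok) else None,round(float(np.mean(ok[:32])),1)))
    print(name,o)
E
python3 - <<'E'
from h import *
stat(); a,ci=shot("wrist","w37"); b,cs=shot("scene","s15"); print(red(a,ci))
prof(a,ci,(.5216,.2273),.1444,"wrist"); prof(b,cs,(.5216,.2273),.1444,"scene")
for w in slots(b,cs): print(w)
go([.4435,-.3374,.15],91.5)
E
```

```text
t 42.02 tcp [0.4916 0.0754 0.2805] jawbearing -0.2 xaxis [ 0.002  0.001 -1.   ] F [ 0.12  0.36 -0.75] gap 0.0857 j6 1.56
((320.0, 0.0, 7.0), array([0.5214, 0.2206, 0.17  ]))
wrist [(0, 24.000000000000014, 0.9), (15, None, 0.0), (30, None, 0.0), (45, None, 0.0), (60, None, 0.0), (75, None, 0.0), (90, None, 0.0), (105, None, 0.0), (120, None, 0.0), (135, None, 0.0), (150, None, 0.0), (165, None, 0.0), (180, 27.000000000000018, 1.0), (195, 28.500000000000018, 1.0), (210, 30.00000000000002, 1.0), (225, 29.000000000000018, 0.9), (240, 26.000000000000018, 0.8), (255, 21.50000000000001, 0.4), (270, None, 0.0), (285, 13.000000000000005, 0.2), (300, 25.500000000000014, 0.1), (315, 25.500000000000014, 1.0), (330, 25.000000000000014, 1.0), (345, 24.500000000000014, 1.0)]
scene [(0, 35.50000000000002, 1.0), (15, 20.50000000000001, 0.8), (30, 26.500000000000018, 1.0), (45, 23.000000000000014, 1.0), (60, 24.000000000000014, 1.0), (75, 26.500000000000018, 1.0), (90, 25.000000000000014, 1.0), (105, 25.500000000000014, 1.0), (120, 27.500000000000018, 0.9), (135, None, 0.0), (150, 29.500000000000018, 1.0), (165, 24.500000000000014, 1.0), (180, 24.000000000000014, 1.0), (195, 25.500000000000014, 1.0), (210, 24.500000000000014, 1.0), (225, 25.500000000000014, 1.0), (240, 28.000000000000018, 0.5), (255, None, 0.0), (270, None, 0.0), (285, None, 0.0), (300, 22.000000000000014, 0.5), (315, 26.000000000000018, 1.0), (330, 25.500000000000014, 1.0), (345, 20.50000000000001, 0.8)]
(0.3075, -0.2037, 153.5, 25.1, [209.0, 216.0])
k0 turn [-1.5978e+00  9.0000e-04 -2.9000e-03] shift [ 0.1296 -0.0487  0.4147] j6 1.56
k180 turn [ 1.5438e+00 -2.9000e-03 -9.0000e-04] shift [ 0.1296 -0.0487  0.4147] j6 1.56
```

Emit:
drive_tool --increments "0 0 0 -0.01 0.03 -0.05 1; 0 0 0 -0.01 0.03 -0.06 1; 0 0 0 -0.01 0.03 -0.06 1; 0 0 0 -0.01 0.03 -0.06 1"

```text
clock: 42.62
tcp_pos: [0.5215, 0.1371, 0.2899]
orientation: [0.5, 0.5, 0.5, -0.499]
wrist_force: [0.2, -0.6, -0.0]
finger_gap: 0.0852
```

```bash
python3 - <<'E'
from h import *
stat(); a,ci=shot("wrist","w38"); print(red(a,ci))
hsv=cv2.cvtColor(a,cv2.COLOR_RGB2HSV); g=(hsv[...,1]<50)&(hsv[...,2]>75)
prof(a,ci,(.5216,.2273),.1444,"wrist")
# ascii patch round the stack, 5 mm-ish cells: g grey, r red, . green/dark
u0,v0=proj(ci,[.5216,.2273,.1444])[0]; print(u0,v0)
r=(((hsv[...,0]<8)|(hsv[...,0]>172))&(hsv[...,1]>150)); gr=(hsv[...,0]>60)&(hsv[...,0]<95)&(hsv[...,1]>80)
for v in range(int(v0)-48,int(v0)+60,3):
    print("".join("r" if r[v,u] else "," if gr[v,u] else chr(48+min(9,int(hsv[v,u,2])//25)) for u in range(int(u0)-54,int(u0)+56,2)) if 0<=v<420 else "")
E
```

```text
t 42.62 tcp [0.5215 0.1371 0.2899] jawbearing 0.0 xaxis [ 0.001  0.001 -1.   ] F [ 0.22 -0.57 -0.02] gap 0.0852 j6 1.68
((277.3, 87.6, 11.9), array([0.522 , 0.2277, 0.17  ]))
wrist [(0, 26.000000000000018, 0.9), (15, 26.500000000000018, 0.8), (30, 26.500000000000018, 0.8), (45, 27.000000000000018, 0.8), (60, 25.000000000000014, 0.8), (75, 25.500000000000014, 0.8), (90, 25.500000000000014, 0.8), (105, 25.500000000000014, 0.7), (120, 26.000000000000018, 0.8), (135, 26.000000000000018, 0.8), (150, 26.000000000000018, 0.8), (165, 25.000000000000014, 0.9), (180, 25.500000000000014, 0.9), (195, 25.500000000000014, 0.9), (210, 26.000000000000018, 1.0), (225, 26.500000000000018, 1.0), (240, 26.000000000000018, 0.8), (255, 27.500000000000018, 0.6), (270, 27.500000000000018, 0.9), (285, 26.500000000000018, 0.7), (300, 26.000000000000018, 0.6), (315, 25.500000000000014, 1.0), (330, 24.500000000000014, 0.9), (345, 25.500000000000014, 0.9)]
276.6651210689452 90.67408242918476
,,,,,,,,,,,,,,,,,,,,,,,,,,,,,,,,,,,,,,,,,,,,,,,,,,,,,,,
,,,,,,,,,,,,,,,,,,,,,,,,,,,,,,,,,,,,,,,,,,,,,,,,,,,,,,,
,,,,,,,,,,
[... 1193 characters left out ...]
3332333444444,,,,,,,,,,,,,,,
,,,,,,,,,,,,,,,134334344243333233344444,,,,,,,,,,,,,,,,
,,,,,,,,,,,,,,,,,244434423333323324442,,,,,,,,,,,,,,,,,
,,,,,,,,,,,,,,,,,,124444333333233442,,,,,,,,,,,,,,,,,,,
,,,,,,,,,,,,,,,,,,,,,233233333333,,,,2,,,,,,,,,,,,,,,,,
,,,,,,,,,,,,,,,,1,,,,,1,,,,,,,,,,,,,,,1,,,,,,,,,,,,,,,,
,,,,,,,,,,,,,,,,,,,,,,,,,1,,,,,,,,,,,,,,,,,,,,,,,,,,,,,
,,,,,,,,,,,,,,,,,,,,,,,,,,,,,,1,,,,,,,,,,,,,,,,,,,,,,,,
,,,,,,,,,,,,,,,,,,,1,,,,,,,,,,,,,,,,,,,,,,,,,,,,,,,,,,,
,,,,,,,,,,,,,,,,,,,,,,,,,21,,,,,,,,,,,,,,,,,,,,,,,,,,,,
,,,,,,,,,,,,,,,,,,,,,,,,,,,,,,,,,,,,,,,,,,,,,,,,,,,,,,,
,,,,,,,,,,,,,,,,,,,,,,,,,,,,,,,,,,,,,,,,,,,,,,,,,,,,,,,
,,,,,,,,,,,,,,,,,,,,,,,,,,,,,,,,,,,,,,,,,,,,,,,,,,,,,,,
```

Emit:
drive_tool --increments "-1.597 0 0 0 -0.078 0.4745 1; -1.597 0 0 0 -0.078 0.4745 1; -1.597 0 0 0 -0.078 0.4745 1; -1.597 0 0 0 -0.078 0.4745 1; -1.597 0 0 0 -0.078 0.4745 1; -1.597 0 0 0 -0.078 0.4745 1; -1.597 0 0 0.05 -0.078 0.4745 1; -1.597 0 0 0.1 -0.078 0.4745 1; -1.597 0 0 0.12 -0.078 0.4745 1; -1.597 0 0 0.12 -0.078 0.4745 1; -1.597 0 0 0.12 -0.078 0.4745 1"

```text
clock: 44.05
tcp_pos: [0.4426, -0.3378, 0.1683]
orientation: [0.707, -0.007, 0.707, 0.009]
wrist_force: [0.3, 1.0, 0.7]
finger_gap: 0.0851
```

```bash
python3 - <<'E'
from h import *
stat(); a,ci=shot("wrist","w39")
hsv=cv2.cvtColor(a,cv2.COLOR_RGB2HSV)
r=(((hsv[...,0]<8)|(hsv[...,0]>172))&(hsv[...,1]>150)&(hsv[...,2]>50)).astype(np.uint8)
for c in cv2.findContours(r,0,1)[0]:
    if cv2.contourArea(c)>150:
        p=(cast(ci,c[:,0],.084)[:,:2]*1000).astype(np.float32); print("key",cv2.contourArea(c),c[:,0].mean(0),cv2.minAreaRect(p))
b=(((hsv[...,0]>105)&(hsv[...,0]<125)&(hsv[...,1]>120)&(hsv[...,2]>50))*1).astype(np.uint8)
for c in cv2.findContours(b,0,1)[0]:
    if cv2.contourArea(c)>150:
        p=(cast(ci,c[:,0],.025)[:,:2]*1000).astype(np.float32); print("blue",cv2.minAreaRect(p))
go([.4435,-.3374,.066],91.5)
E
```

```text
t 44.05 tcp [ 0.4426 -0.3378  0.1683] jawbearing 91.3 xaxis [-0.     0.003 -1.   ] F [0.26 0.98 0.71] gap 0.0851 j6 -0.82
key 1074.5 [275.17449664 213.20134228] ((439.1753845214844, -337.3392028808594), (44.912960052490234, 13.51096248626709), 0.8662967085838318)
blue ((525.1135864257812, -329.7628173828125), (19.18631935119629, 54.15797424316406), 1.2281807661056519)
k0 turn [-0.0026  0.0014 -0.0016] shift [ 1.035e-01 -0.000e+00 -1.000e-04] j6 -0.82
k180 turn [ 3.139e+00 -2.500e-03 -2.100e-03] shift [ 1.035e-01 -0.000e+00 -1.000e-04] j6 -0.82
```

Emit:
drive_tool --increments "0 0 0 0.05 0 0 1; 0 0 0 0.09 0 0 1; 0 0 0 0.105 0 0 1; 0 0 0 0.105 0 0 1; 0 0 0 0.105 0 0 0; 0 0 0 0.105 0 0 0; 0 0 0 0.105 0 0 0; 0 0 0 0.105 0 0 0; 0 0 0 0.105 0 0 0; 0 0 0 0.105 0 0 0" --newtons 40

```text
clock: 45.35
tcp_pos: [0.4447, -0.3378, 0.0652]
orientation: [0.708, -0.009, 0.706, 0.009]
wrist_force: [-1.0, -1.0, 5.3]
finger_gap: 0.0131
```

```bash
python3 - <<'E'
from h import *
stat(); print(env.get_state()["ft_torque"])
E
```

```text
t 45.35 tcp [ 0.4447 -0.3378  0.0652] jawbearing 91.5 xaxis [ 0.002 -0.    -1.   ] F [-0.97 -1.    5.3 ] gap 0.0131 j6 -0.82
[-0.19291844  0.23506571 -0.07834118]
```

Emit:
drive_tool --increments "0.17 0 0 0 0 0 0; 0.34 0 0 0 0 0 0; 0.51 0 0 0 0 0 0; 0.68 0 0 0 0 0 0; 0.85 0 0 0 0 0 0; 1.0 0 0 0 0 0 0; 1.1 0 0 0 0 0 0; 1.16 0 0 0 0 0 0; 1.2 0 0 0 0 0 0; 1.22 0 0 0 0 0 0; 1.22 0 0 0 0 0 0"

```text
clock: 46.72
tcp_pos: [0.444, -0.339, 0.0652]
orientation: [0.586, 0.397, 0.584, -0.398]
wrist_force: [-3.9, -4.9, 4.8]
finger_gap: 0.0132
```

```bash
python3 - <<'E'
from h import *
stat(); print(env.get_state()["ft_torque"])
E
```

```text
t 46.73 tcp [ 0.444  -0.339   0.0652] jawbearing 21.6 xaxis [ 0.001 -0.003 -1.   ] F [-3.91 -4.9   4.81] gap 0.0132 j6 0.4
[-0.95872837  0.78823187  0.70832567]
```

Emit:
drive_tool --increments "0 0 0 0 0 0 1; 0 0 0 0 0 0 1; 0 0 0 0 0 0 1; 0 0 0 0 0 0 1; 0 0 0 -0.02 0 0 1; 0 0 0 -0.08 0 0 1; 0 0 0 -0.12 0 0 1; 0 0 0 -0.12 0 0 1; 0 0 0 -0.12 0 0 1"

```text
clock: 47.85
tcp_pos: [0.4441, -0.337, 0.184]
orientation: [0.585, 0.398, 0.585, -0.397]
wrist_force: [0.4, 0.6, -0.4]
finger_gap: 0.0853
```

```bash
python3 - <<'E'
from h import *
stat()
for n in("wrist","scene"):
    a,ci=shot(n,"f_"+n); hsv=cv2.cvtColor(a,cv2.COLOR_RGB2HSV)
    r=(((hsv[...,0]<8)|(hsv[...,0]>172))&(hsv[...,1]>150)&(hsv[...,2]>50)).astype(np.uint8)
    b=(((hsv[...,0]>105)&(hsv[...,0]<125)&(hsv[...,1]>120)&(hsv[...,2]>50))*1).astype(np.uint8)
    for nm,m,z,lim in(("red",r,.084,60),("blue",b,.025,60)):
        for c in cv2.findContours(m,0,1)[0]:
            if cv2.contourArea(c)>lim:
                p=(cast(ci,c[:,0],z)[:,:2]*1000).astype(np.float32); q=cv2.minAreaRect(p); print(n,nm,np.round(q[0]),np.round(q[1],1),round(q[2],1))
    if n=="scene":
        prof(a,ci,(.5216,.2273),.1444,n); prof(cv2.imread("pics/s15.png")[:,:,::-1].copy(),ci,(.5216,.2273),.1444,"s15")
        for w in slots(a,ci): print(w)
        print("cell vs s4:",np.abs(a[255:300,160:215].astype(int)-cv2.imread("pics/s4.png")[255:300,160:215,::-1]).mean())
E
```

```text
t 47.85 tcp [ 0.4441 -0.337   0.184 ] jawbearing 21.6 xaxis [ 0.002  0.001 -1.   ] F [ 0.35  0.58 -0.42] gap 0.0853 j6 0.4
wrist red [ 405. -354.] [7.4 6.5] 66.4
wrist red [ 442. -334.] [41.4 19.1] 1.5
wrist blue [ 594. -476.] [50.8 22. ] 44.0
wrist blue [ 710. -334.] [52.5 80.5] 65.4
wrist blue [ 525. -330.] [18.4 55.3] 1.8
scene red [ 464. -341.] [18. 75.] 89.1
scene blue [ 616. -488.] [54.2 18. ] 43.6
scene blue [ 719. -339.] [52.8 71.1] 61.3
scene blue [ 530. -329.] [25.7 52.9] 0.6
scene blue [  19. 1215.] [268.1 896.7] 30.8
scene [(0, 35.50000000000002, 1.0), (15, 20.50000000000001, 0.8), (30, 26.500000000000018, 1.0), (45, 23.000000000000014, 1.0), (60, 24.000000000000014, 1.0), (75, 26.500000000000018, 1.0), (90, 25.500000000000014, 1.0), (105, 25.500000000000014, 1.0), (120, 27.500000000000018, 0.9), (135, None, 0.0), (150, 29.500000000000018, 1.0), (165, 24.500000000000014, 1.0), (180, 20.50000000000001, 0.8), (195, 25.500000000000014, 1.0), (210, 24.500000000000014, 1.0), (225, 25.500000000000014, 1.0), (240, 28.000000000000018, 0.8), (255, 33.50000000000002, 0.2), (270, No
[... 298 characters left out ...]
, 24.000000000000014, 1.0), (75, 26.500000000000018, 1.0), (90, 25.000000000000014, 1.0), (105, 25.500000000000014, 1.0), (120, 27.500000000000018, 0.9), (135, None, 0.0), (150, 29.500000000000018, 1.0), (165, 24.500000000000014, 1.0), (180, 24.000000000000014, 1.0), (195, 25.500000000000014, 1.0), (210, 24.500000000000014, 1.0), (225, 25.500000000000014, 1.0), (240, 28.000000000000018, 0.5), (255, None, 0.0), (270, None, 0.0), (285, None, 0.0), (300, 22.000000000000014, 0.5), (315, 26.000000000000018, 1.0), (330, 25.500000000000014, 1.0), (345, 20.50000000000001, 0.8)]
(0.5078, -0.3405, 89.3, 25.7, [176.0, 278.0])
(0.3079, -0.2031, -97.1, 25.6, [208.0, 216.0])
cell vs s4: 4.8281481481481485
```

```bash
python3 -c "
from workcell import job
print(job.hand_in())"
```

```text
the job is handed in; nothing more can be done
None
```

The job is done and handed in at about 48 s on the robot's clock, with the arm clear of everything.

- **Cell:** I took the leftmost blue cell. It lies in the bay with its flat end on the copper spring and its banded end under the lip. A picture right after placing showed this, and the final check found it in the same place.
- **Weights:** All four steel weights on the bench are on the hanger, with slots pointing at 0°, 180°, 90° and 270° from the bottom up. The top disc shows as a clean circle of about 26 mm radius centred on the stem, at the expected height. The purple disc was not touched.
- **Key:** I turned it clockwise 1.22 rad. The wrist read about 0.7 N m there, well above the 0.09 N m needed to hold it, so it was against its stop. After I let go it went back to rest (1.5°, the same as the timer box).

**Problem:** The grip slackened while the third weight was being slid on, and the weight tipped against the stem at about 7 N. I backed it out, laid it on the bench, gripped it again and hung it. The two weights already on the hanger stayed in place.

**Limits of the checks:** The 40-picture viewing limit ran out before the third weight was finally seated. After that I checked by forces, finger gaps and image measurements rather than by looking. I did not separately check that every bystander object had stayed put. The only leftover disagreement was a few millimetres at the near edges of the stack in the scene camera, where lower discs' sides and shadows get picked up.

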